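# Fish the dropped retainer plate out from behind the tumbler guard

## Robot

A 6-joint arm with a two-finger parallel gripper is mounted at the origin on a cart in front of the work surface, level with it; the furniture and walls round the work are solid. World frame = base frame: x ahead of the robot, y to its left, z up, the work surface at z = 0. Lengths are in m, angles in rad, forces in N, time in s.
With the tool pointing down it reaches from about 0.3 to 0.875 m from the base axis. Payload 4.2 kg.
Tool frame: the origin (TCP) lies midway between the tips of the shut fingers; the grasp point (between the pads) lies 19 mm behind it (r.hold_point_z is the distance from the TCP to the grasp point, in m); z points along the fingers, y is the line along which they close (so a half turn about z gives the same grasp; the last joint's range is limited). The gripper opens to 85 mm and grips with 20 to 120 N. Pads are 22 mm wide; open, the fingers measure 114 mm over their backs; the gripper's body (76 mm by 85 mm) begins 54 mm behind the grasp point. The pads swing forward as they close: fully open they stand 13 mm farther back than shut.
Start: joints at [-1.15, 0.32, 1.565, -0, 1.257, -0.02], TCP at [0.245, -0.52, 0.231] pointing down, gripper open.
Joint ranges: [-3.11, 3.11], [-0.84, 2.01], [0.21, 2.61], [-1.34, 4.49], [0.05, 2.63], [-2.56, 2.56]. Speed limits (rad/s): [2.57, 2.57, 3.14, 3.14, 3.14, 3.14].

## Interface

Orientations are given as a unit quaternion [w, x, y, z].
In Python, from rig import r gives the robot as it stands.
- The arm moves only by the tool send_rows, never from a script. Its argument "series" is a list of rows, each an object of numbers: "x", "y", "z": the shift along the tool's x, y, z each as a share of 100 cm, from -1 to 1; "rx", "ry", "rz": the turn, a rotation vector about the tool's x, y, z each as a share of pi/4 rad, from -1 to 1; "hand": the closure in counts, from 0 (fully open) to 255 (shut). A call has 1 to 5 rows; each row is the pose to reach, as a shift and turn from the pose commanded when the call began, along the tool's axes at that moment; what a row does not reach only later rows make up. A row lasts 1/10 s, in which the tool goes at most 50 mm and 8.59 degrees, less where a joint would pass 70% of its speed; a pose out of reach is approached as far as the arm can. A call with a number of a shift or a turn outside -1 to 1 is refused whole. A call with a gripper value outside its range is refused whole. The fingers move at their own pace and stop on an object; "force" is the grip in N (left out, the last holds). Time passes only in rows, so rows that repeat a pose let the fingers close. It gives the time, the measured TCP pose, the force, the opening and the grip force at its end, in the units of the state.
- r.sense(): the state, without advancing time (a new reading comes with each control period).
- r.camera(name): name is "scene" or "top" or "wrist"; returns a dict with "color" (400x640x3 uint8, blue, green, red), "camera_matrix" (3x3 intrinsics, pixels), "R" (3x3) and "t" (3): a world point X has camera coordinates R X + t. Camera axes: x right, y down, z forward; pixel columns grow to the right and rows downward; lengths in m; the calibration is good to about 2 mm. A picture is of the moment at which its call begins. There is no depth.
- r.hand_in(): hands the job in; it is judged then, once.
The state is a dict: "clock": time; "joints": joint angles; "joint_velocities": joint speeds; "joint_efforts": joint torques, N m; "tcp_pos": TCP position; "orientation": TCP orientation; "ft_force": force on the tool from outside, world axes, zero at the start; "torque": the same for the moment, N m; "finger_gap": finger opening in m; "finger_force": force on a finger pad.
Only numpy, scipy, OpenCV 4.12 (cv2) and the standard library are available. Lean on these libraries where they do the work, as an engineer would, in place of code of your own. Each camera call takes 0.05 s, during which the arm holds its last target. There are 200 camera calls.

## Task

A steel bearing plate has been dropped onto the bench under the bottle tumbler, behind its fixed wire guard where no hand fits. Take the hooked rod, reach in under the guard with it, catch the plate and draw it out in front of the guard, then put the rod down on the bench clear of the tumbler. Pick up the plate and lay it gently, flat, on the floor of the enamel tray that holds its twin, without disturbing the things in the tray or the glassware and bottles standing around.

Things in the scene. Friction and masses are not known exactly. Their poses are not given: they have to be found in the camera images.
- tumbler: End-over-end bottle tumbler, fixed. Origin on the bench below the middle of its axle; x points away from the operator, y along the axle. End plates at y = -134 and +134 mm (150 mm long in x, feet 200 mm) reach down to the bench; a belt case ends at y = 166 mm; motor behind, from x = 100 mm. Between the end plates the bench under the guard is bare.
- guard_front (a point): Foremost point of the fixed wire guard: x = -105 mm, 165 mm above the bench. The guard is a drum of wires 30 mm apart, radius 105 mm round the axle, open underneath. It bulges over the work below: an upright gripper cannot come near its lower edge, one leaning back from it (hand toward the operator, 20 to 45 degrees) can.
- guard_edge (a point): Middle of the guard's lower front edge, a bar along the tumbler's y at x = -60 mm, 79 mm above the bench. The gap to reach through lies below it.
- retainer: The dropped plate: flat dark steel, 96 x 46 x 8 mm, about 0.16 kg, with a 28 mm round hole in its middle and a 9 mm bolt hole in each rounded ear. Lies flat on the bench under the drum. Origin at the middle of its underside, x along its length. Its two long sides are straight and parallel, 46 mm apart, for 28 mm either side of the middle; there it is best pinched, across the 46 mm.
- retainer_bore (a point): Centre of the plate's 28 mm hole, at half its thickness (4 mm above its underside).
- hook: Hooked rod, 186 mm long, 0.11 kg, standing on its handle and its hook's tip. Origin under the middle of the handle; x runs along the rod to the hook. Handle black, 75 x 22 x 28 mm (x = -37 to +37 mm), flat sides, gripped across the 22 mm. A 6 mm steel rod leaves it 20 mm above its underside and turns straight down at x = 145 mm, ending level with the underside.
- hook_tip (a point): Lower end of the hook, 145 mm ahead of the hook's origin, level with the handle's underside. The downturned end is 6 mm thick; lowered into the plate's hole it holds the plate when drawn.
- tray: White enamel tray with a dark rim, fixed, 316 mm (its x) by 241 mm (its y), 33 mm high. Origin on the bench under its middle; floor 3 mm thick, flat part 270 x 196 mm. The half toward its +x is empty; the twin plate and an upturned cup stand in the other half, at about x = -78 mm.
- retainer_mate: The twin of the dropped plate, same shape and size, already in the tray; stays where it is. Origin at the middle of its underside.
- cup_a: Upturned glass cup in the tray, 54 mm wide, 78 mm high; leave it standing. Origin under its middle.
- dropper: Brown dropper bottle, 39 mm wide, 131 mm high; leave it standing. Origin under its middle.
- flask_near: Small long-necked flask, 57 mm wide, 157 mm high; leave it standing. Origin under its middle.
- flask_far: Small long-necked stoppered flask, 57 mm wide, 174 mm high; leave it standing. Origin under its middle.
- weighing: Low lidded weighing bottle, 47 mm wide, 50 mm high; leave it standing. Origin under its middle.
- beaker: Glass beaker, 68 mm wide, 76 mm high; leave it standing. Origin under its middle.

How it is judged:
By the outcome, as a careful person would: the job done as asked, in the order asked, and still so for the second after the job is handed in, with the robot touching nothing.
It also fails if it takes over 72 s, if anything falls off the work surface, if the arm or the gripper's body presses on something with over 40 N, if the wrist force passes 120 N, or if a joint passes its speed limit or range.

## Working session

There is one attempt and no reset: what is moved stays moved. The work goes in short steps, Python scripts to look and compute and a tool call to move; the robot and the scene stay as the last step left them, time stands still between calls to the robot, and variables do not carry over. Pictures are saved under pics/ and viewed, at most 10 in all, crops included, and the job is handed in when it is done.

Besides the shell and the picture viewer there is one more tool, called after "Emit:" as name(argument=value, ...) on one line, values as JSON. send_rows: Moves the arm, as the interface text tells. Shift numbers are shares of 100 cm and turn numbers shares of pi/4 rad, none past 1 either way. Its arguments: {"type":"object","properties":{"series":{"type":"array","items":{"type":"object","properties":{"x":{"type":"number","minimum":-1,"maximum":1},"y":{"type":"number","minimum":-1,"maximum":1},"z":{"type":"number","minimum":-1,"maximum":1},"rx":{"type":"number","minimum":-1,"maximum":1},"ry":{"type":"number","minimum":-1,"maximum":1},"rz":{"type":"number","minimum":-1,"maximum":1},"hand":{"type":"number"}}}},"force":{"type":"number"}},"required":["series"]}

```bash
ls; mkdir -p pics
python3 - <<'E'
from rig import r
import cv2,pickle
d={n:r.camera(n) for n in("scene","top")}
pickle.dump(d,open('c0.pkl','wb'))
for n in d:
    cv2.imwrite(f'pics/{n}0.png',d[n]['color']); print(n,d[n]['camera_matrix'].tolist(),d[n]['R'].round(4).tolist(),d[n]['t'].round(4).tolist())
print(r.sense(),r.hold_point_z)
E
```

```text
pics
scene [[455.87612790717753, 0.0, 318.3924726488484], [0.0, 455.87612790717753, 195.46012373405478], [0.0, 0.0, 1.0]] [[-0.629, -0.7772, 0.0201], [-0.4403, 0.3348, -0.8331], [0.6407, -0.5329, -0.5528]] [0.3208, 0.3953, 1.2491]
top [[367.46363367089504, 0.0, 318.22988813192416], [0.0, 367.46363367089504, 194.65329777826244], [0.0, 0.0, 1.0]] [[0.0307, -0.9995, -0.0113], [-0.9927, -0.0292, -0.1167], [0.1163, 0.0148, -0.9931]] [-0.0925, 0.59, 1.5305]
{'clock': 0.1, 'joints': array([-1.15001066e+00,  3.20214745e-01,  1.56554312e+00, -1.60270479e-05,
        1.25740828e+00, -1.99793483e-02]), 'joint_velocities': array([ 0.0010159 , -0.0013894 , -0.0019784 , -0.00090342,  0.001415  ,
        0.00076683]), 'joint_efforts': array([ 3.85191779e-04, -4.16406405e+01, -2.34704483e+01,  7.55516976e-05,
        4.90802558e-03,  1.70374631e-05]), 'tcp_pos': array([ 0.24514687, -0.51965417,  0.23057934]), 'orientation': array([-7.69482786e-04,  9.75813060e-01,  2.18605243e-01, -1.64081800e-04]), 'ft_force': array([-0.39993753, -0.62592093,  0.3134399 ]), 'torque': array([-0.01213024,  0.03489916, -0.06730171]), 'finger_force': 0.0, 'finger_gap': 0.08534112002752657} 0.0187
```

View pics/scene0.png

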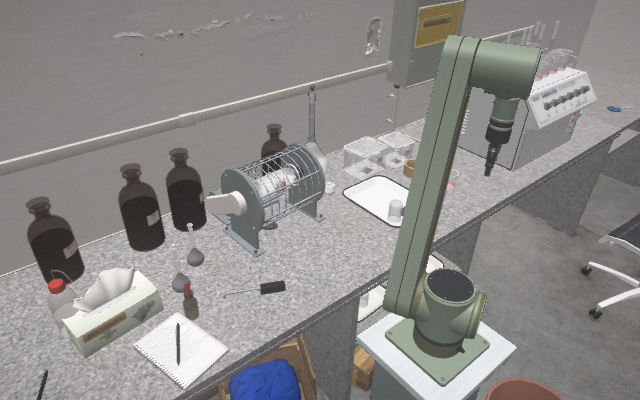

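View pics/top0.png

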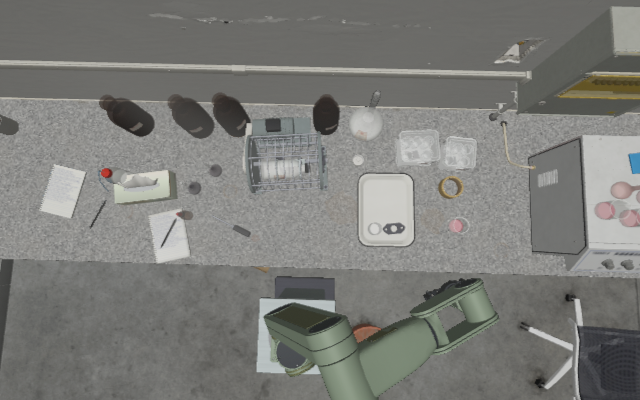

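```bash
cat > h.py <<'E'
import numpy as np,cv2
from scipy.spatial.transform import Rotation as Ro
def ray(c,uv):
    K,R,t=c['camera_matrix'],c['R'],c['t']
    return -R.T@t, R.T@np.linalg.solve(K,[uv[0],uv[1],1.])
def plane(c,uv,z):
    o,d=ray(c,uv); return o+d*(z-o[2])/d[2]
def proj(c,X):
    p=c['camera_matrix']@(c['R']@np.array(X,float)+c['t']); return p[:2]/p[2]
E
python3 - <<'E'
import pickle,cv2,numpy as np
from h import *
d=pickle.load(open('c0.pkl','rb'))
a=cv2.resize(d['scene']['color'][140:305,175:345],None,fx=3.4,fy=3.4,interpolation=cv2.INTER_CUBIC)
b=cv2.resize(d['top']['color'][105:255,180:420],None,fx=3.3,fy=3.3,interpolation=cv2.INTER_CUBIC)
cv2.imwrite('pics/a.png',a);cv2.imwrite('pics/b.png',b)
E
```

```text
(no output)
```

View pics/a.png

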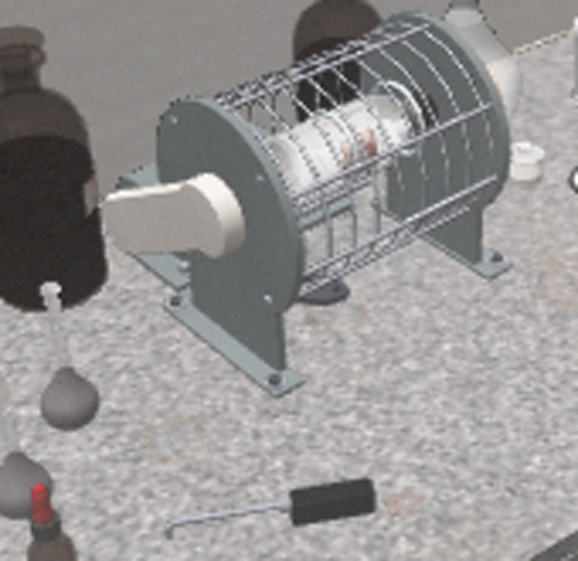

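View pics/b.png

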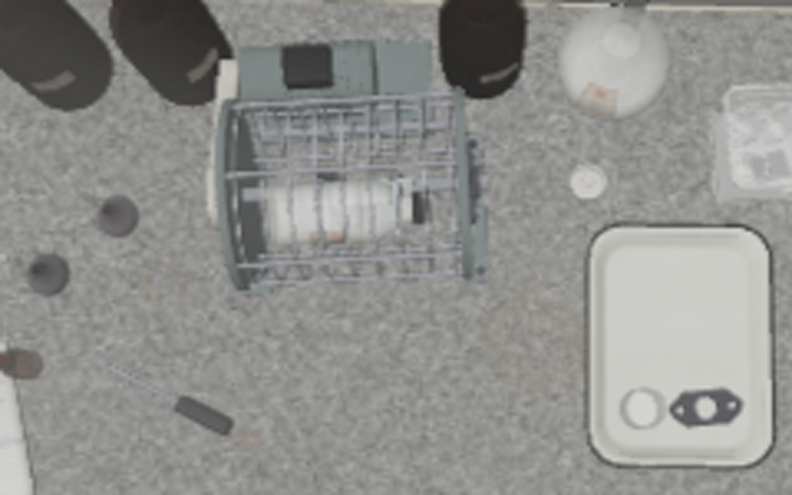

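Run:
```python
import pickle
from h import *
np.set_printoptions(precision=3,suppress=True)
d=pickle.load(open('c0.pkl','rb'));S,T=d['scene'],d['top']
A=lambda u,v,z=0:plane(S,(175+u/3.4,140+v/3.4),z)
B=lambda u,v,z=0:plane(T,(180+u/3.3,105+v/3.3),z)
for n,p in dict(footLfront=(278,392),footLfrontR=(303,380),footLbackL=(165,305),footR=(510,265),footRl=(487,277),bl_l=(297,293),bl_r=(350,292),bl_bot=(325,304),bl_top=(325,281)).items(): print(n,A(*p))
print('hookS tip',A(168,536),'bend',A(170,525,.02),'rodroot',A(290,505,.02),'handle top corners',[A(*p,.028) for p in[(289,492),(372,479),(375,488),(294,500)]])
print('hookT rod end',B(110,367,.02),'handle',[B(*p,.028) for p in[(180,396),(234,422),(228,434),(174,408)]])
print('tray rim',[B(*p,.033) for p in[(586,226),(774,226),(774,466),(586,466)]])
print('mate',B(706,407,.011),'cup',B(641,409,.078),B(671,408,.011),B(742,407,.011))
print('barfront T',B(240,287,.12),B(480,277,.12))
print('footT',B(487,277),B(478,280))
# plate dark mask
im=S['color'][215:235,255:285].astype(int).sum(2)//3
for row in im: print(*row)
```

```text
footLfront [0.594 0.197 0.   ]
footLfrontR [0.594 0.168 0.   ]
footLbackL [0.784 0.217 0.   ]
footR [ 0.617 -0.118  0.   ]
footRl [ 0.615 -0.084  0.   ]
bl_l [0.717 0.095 0.   ]
bl_r [0.684 0.049 0.   ]
bl_bot [0.682 0.082 0.   ]
bl_top [0.716 0.059 0.   ]
hookS tip [0.491 0.377 0.   ] bend [0.483 0.377 0.02 ] rodroot [0.44  0.282 0.02 ] handle top corners [array([0.447, 0.278, 0.028]), array([0.415, 0.211, 0.028]), array([0.404, 0.215, 0.028]), array([0.436, 0.28 , 0.028])]
hookT rod end [0.488 0.371 0.02 ] handle [array([0.453, 0.276, 0.028]), array([0.422, 0.205, 0.028]), array([0.407, 0.212, 0.028]), array([0.438, 0.283, 0.028])]
tray rim [array([ 0.689, -0.24 ,  0.033]), array([ 0.696, -0.484,  0.033]), array([ 0.388, -0.484,  0.033]), array([ 0.38 , -0.246,  0.033])]
mate [ 0.46  -0.402  0.011] cup [ 0.453 -0.308  0.078] [ 0.457 -0.356  0.011] [ 0.462 -0.448  0.011]
barfront T [0.586 0.188 0.12 ] [ 0.606 -0.104  0.12 ]
footT [ 0.623 -0.114  0.   ] [ 0.618 -0.102  0.   ]
100 100 103 101 101 102 100 93 93 110 154 167 162 166 167 171 145 118 183 184 147 112 108 150 162 167 169 120
[... 1466 characters left out ...]
167
99 97 99 99 92 88 129 147 149 123 115 97 99 87 85 81 84 121 129 176 165 170 172 167 175 174 167 183 186 191
101 100 97 95 91 137 183 182 185 163 161 165 180 181 189 162 176 173 173 177 175 180 173 168 158 158 159 172 190 186
100 101 95 108 134 183 190 191 178 176 167 167 171 171 167 164 157 168 173 177 189 188 186 178 166 160 162 164 171 176
98 83 94 151 174 179 178 186 193 176 154 161 168 172 165 167 163 158 168 176 176 180 177 173 168 168 162 162 185 190
100 91 97 138 181 184 190 189 188 171 153 150 159 169 171 180 179 169 164 180 185 188 180 176 169 168 165 167 168 179
100 93 95 130 164 180 178 181 182 157 148 142 141 157 167 162 171 169 179 187 184 184 180 175 172 168 172 177 175 176
```

```bash
cat >> h.py <<'E'
def att(head,lean=0,lat=0):
    "tool x at heading (deg), fingers leaning outward along it by lean deg"
    h=np.radians(head);t=np.radians(lean);hv=np.array([np.cos(h),np.sin(h),0]);u=np.array([0,0,1.])
    z=np.sin(t)*hv-np.cos(t)*u;x=np.cos(t)*hv+np.sin(t)*u
    return Ro.from_matrix(np.c_[x,np.cross(z,x),z])
def quat(q): return Ro.from_quat([q[1],q[2],q[3],q[0]])
def plan(p,R,wps):
    "wps: (tcp, Rotation); prints rows, tracking the rounded commanded pose"
    for q,Q in wps:
        s=np.round(R.inv().apply(np.array(q)-p),3);w=np.round((R.inv()*Q).as_rotvec()/(np.pi/4),3)
        n=max(np.linalg.norm(s)/.05,np.linalg.norm(w)*45/8.59)
        print(dict(zip(['x','y','z','rx','ry','rz'],map(float,np.r_[s,w]))),'rows %.1f'%n)
        p=p+R.apply(s);R=R*Ro.from_rotvec(w*np.pi/4)
E
python3 - <<'E'
from h import *
from rig import r
s=r.sense();c=r.camera('wrist')
R=quat(s['orientation']);p=s['tcp_pos']
print((c['R']@R.as_matrix()).round(3),(c['R']@p+c['t']).round(4),c['camera_matrix'][0,0])
h=np.array([np.cos(np.radians(64.2)),np.sin(np.radians(64.2)),0])
A=att(64.2,25);g=np.array([.4275,.244,.025])-.005*h;t=g+.0187*A.as_matrix()[:,2];print(t)
zb=-A.as_matrix()[:,2]
plan(p,R,[((.40,-.34,.22),att(25)),((.42,-.12,.2),att(40,8)),((.40,.1,.16),att(64.2,25)),(t+.1*zb,A),(t,A)])
E
```

```text
[[ 0.001  1.    -0.001]
 [-0.956  0.001 -0.292]
 [-0.292  0.001  0.956]] [0.0013 0.0295 0.1586] 291.6924367931965
[0.42876346 0.24661359 0.00805204]
{'x': 0.217, 'y': -0.096, 'z': 0.011, 'rx': -0.002, 'ry': -0.0, 'rz': 0.006} rows 4.8
{'x': 0.111, 'y': -0.191, 'z': 0.02, 'rx': 0.023, 'ry': 0.177, 'rz': -0.333} rows 4.4
{'x': 0.119, 'y': -0.182, 'z': 0.057, 'rx': 0.154, 'ry': 0.372, 'rz': -0.518} rows 4.5
{'x': 0.067, 'y': -0.038, 'z': 0.099, 'rx': -0.0, 'ry': -0.0, 'rz': 0.0} rows 2.5
{'x': -0.0, 'y': 0.0, 'z': 0.1, 'rx': -0.0, 'ry': -0.0, 'rz': 0.0} rows 2.0
```

Run:
```python
from h import *
from rig import r
s=r.sense()
R=quat(s['orientation']);p=s['tcp_pos']
h=np.array([np.cos(np.radians(64.2)),np.sin(np.radians(64.2)),0])
A=att(244.2,-30);g=np.array([.4275,.244,.0265])-.005*h;t=g+.0187*A.as_matrix()[:,2];print(t)
zb=-A.as_matrix()[:,2]
V=att(185,-38)
plan(p,R,[((.39,-.36,.22),att(62)),((.42,-.2,.2),att(100)),((.42,-.05,.17),att(138,-10)),((.42,.09,.12),att(170,-30)),((.42,.10,.12),V)])
plan(np.array([.42,.10,.12]),V,[((.40,.16,.12),att(215,-34)),(t+.09*zb,A),(t,A)])
c=dict(camera_matrix=0)
M=np.array([[0,1,0],[-.956,0,-.292],[-.292,0,.956]]);cc=-M.T@[.0013,.0295,.1586]
print('cam at',V.apply(cc)+[.42,.10,.12])
```

```text
[0.42939326 0.24791639 0.01030532]
{'x': 0.199, 'y': -0.083, 'z': 0.011, 'rx': -0.002, 'ry': -0.001, 'rz': -0.817} rows 4.3
{'x': 0.155, 'y': -0.048, 'z': 0.02, 'rx': 0.0, 'ry': 0.001, 'rz': -0.844} rows 4.4
{'x': 0.148, 'y': 0.026, 'z': 0.03, 'rx': -0.073, 'ry': -0.214, 'rz': -0.842} rows 4.6
{'x': 0.101, 'y': 0.104, 'z': 0.033, 'rx': -0.245, 'ry': -0.433, 'rz': -0.672} rows 4.4
{'x': 0.001, 'y': 0.01, 'z': -0.001, 'rx': -0.186, 'ry': -0.177, 'rz': -0.277} rows 2.0
{'x': 0.012, 'y': 0.062, 'z': -0.009, 'rx': -0.392, 'ry': 0.087, 'rz': -0.539} rows 3.5
{'x': -0.012, 'y': 0.033, 'z': 0.046, 'rx': -0.344, 'ry': 0.087, 'rz': -0.551} rows 3.4
{'x': 0.001, 'y': -0.0, 'z': 0.09, 'rx': 0.0, 'ry': 0.0, 'rz': 0.0} rows 1.8
cam at [0.2739103  0.08591384 0.18681662]
```

Emit:
send_rows(series=[{"x":0.199,"y":-0.083,"z":0.011,"rz":-0.817,"hand":0},{"x":0.199,"y":-0.083,"z":0.011,"rz":-0.817},{"x":0.199,"y":-0.083,"z":0.011,"rz":-0.817},{"x":0.199,"y":-0.083,"z":0.011,"rz":-0.817},{"x":0.199,"y":-0.083,"z":0.011,"rz":-0.817}])

```text
$.series[0]: bad value
```

Emit:
send_rows(series=[{"x":0.155,"y":-0.048,"z":0.02,"rz":-0.844},{"x":0.155,"y":-0.048,"z":0.02,"rz":-0.844},{"x":0.155,"y":-0.048,"z":0.02,"rz":-0.844},{"x":0.155,"y":-0.048,"z":0.02,"rz":-0.844},{"x":0.155,"y":-0.048,"z":0.02,"rz":-0.844}])

```text
$.series[0]: bad value
```

Emit:
send_rows(series=[{"x":0.199,"y":-0.083,"z":0.011,"rx":0,"ry":0,"rz":-0.817,"hand":0},{"x":0.199,"y":-0.083,"z":0.011,"rx":0,"ry":0,"rz":-0.817,"hand":0},{"x":0.199,"y":-0.083,"z":0.011,"rx":0,"ry":0,"rz":-0.817,"hand":0},{"x":0.199,"y":-0.083,"z":0.011,"rx":0,"ry":0,"rz":-0.817,"hand":0},{"x":0.199,"y":-0.083,"z":0.011,"rx":0,"ry":0,"rz":-0.817,"hand":0}])

```text
clock: 0.65
tcp_pos: [0.3919, -0.3567, 0.2199]
orientation: [-0.001, 0.855, 0.518, 0.001]
ft_force: [-0.2, -0.8, -0.9]
finger_gap: 0.0855
finger_force: 0.0
```

Emit:
send_rows(series=[{"x":0.155,"y":-0.048,"z":0.02,"rx":0,"ry":0,"rz":-0.844,"hand":0},{"x":0.155,"y":-0.048,"z":0.02,"rx":0,"ry":0,"rz":-0.844,"hand":0},{"x":0.155,"y":-0.048,"z":0.02,"rx":0,"ry":0,"rz":-0.844,"hand":0},{"x":0.155,"y":-0.048,"z":0.02,"rx":0,"ry":0,"rz":-0.844,"hand":0},{"x":0.155,"y":-0.048,"z":0.02,"rx":0,"ry":0,"rz":-0.844,"hand":0}])

```text
clock: 1.15
tcp_pos: [0.42, -0.1986, 0.1999]
orientation: [-0.001, 0.64, 0.768, -0.0]
ft_force: [-0.2, -0.0, -0.3]
finger_gap: 0.0855
finger_force: 0.0
```

Emit:
send_rows(series=[{"x":0.148,"y":0.026,"z":0.03,"rx":-0.073,"ry":-0.214,"rz":-0.842,"hand":0},{"x":0.148,"y":0.026,"z":0.03,"rx":-0.073,"ry":-0.214,"rz":-0.842,"hand":0},{"x":0.148,"y":0.026,"z":0.03,"rx":-0.073,"ry":-0.214,"rz":-0.842,"hand":0},{"x":0.148,"y":0.026,"z":0.03,"rx":-0.073,"ry":-0.214,"rz":-0.842,"hand":0},{"x":0.148,"y":0.026,"z":0.03,"rx":-0.073,"ry":-0.214,"rz":-0.842,"hand":0}])

```text
clock: 1.65
tcp_pos: [0.4194, -0.0488, 0.1698]
orientation: [0.081, 0.353, 0.931, -0.032]
ft_force: [-0.2, -0.6, 0.2]
finger_gap: 0.0853
finger_force: 0.0
```

Emit:
send_rows(series=[{"x":0.101,"y":0.104,"z":0.033,"rx":-0.245,"ry":-0.433,"rz":-0.672,"hand":0},{"x":0.101,"y":0.104,"z":0.033,"rx":-0.245,"ry":-0.433,"rz":-0.672,"hand":0},{"x":0.101,"y":0.104,"z":0.033,"rx":-0.245,"ry":-0.433,"rz":-0.672,"hand":0},{"x":0.101,"y":0.104,"z":0.033,"rx":-0.245,"ry":-0.433,"rz":-0.672,"hand":0},{"x":0.101,"y":0.104,"z":0.033,"rx":-0.245,"ry":-0.433,"rz":-0.672,"hand":0}])

```text
clock: 2.15
tcp_pos: [0.4177, 0.0909, 0.1188]
orientation: [0.257, 0.08, 0.963, -0.023]
ft_force: [-0.2, -0.4, -0.5]
finger_gap: 0.0852
finger_force: 0.0
```

Emit:
send_rows(series=[{"x":0.001,"y":0.01,"z":-0.001,"rx":-0.186,"ry":-0.177,"rz":-0.277,"hand":0},{"x":0.001,"y":0.01,"z":-0.001,"rx":-0.186,"ry":-0.177,"rz":-0.277,"hand":0},{"x":0.001,"y":0.01,"z":-0.001,"rx":-0.186,"ry":-0.177,"rz":-0.277,"hand":0},{"x":0.001,"y":0.01,"z":-0.001,"rx":-0.186,"ry":-0.177,"rz":-0.277,"hand":0}])

```text
clock: 2.55
tcp_pos: [0.4199, 0.0981, 0.1343]
orientation: [0.317, -0.041, 0.947, 0.014]
ft_force: [0.1, 0.1, 0.1]
finger_gap: 0.0853
finger_force: 0.0
```

Run:
```python
from h import *
from rig import r
import pickle
c=r.camera('wrist');s=r.sense();print(s['joints'],s['tcp_pos'],quat(s['orientation']).as_matrix().round(3))
pickle.dump(c,open('w1.pkl','wb'))
cv2.imwrite('pics/w1.png',c['color'])
```

```text
[ 0.29587053  0.00965437  2.46640069 -1.34435897  0.12958809 -0.06029674] [0.42062001 0.0983314  0.13453309] [[-0.795 -0.086  0.601]
 [-0.069  0.996  0.051]
 [-0.603 -0.001 -0.798]]
```

View pics/w1.png

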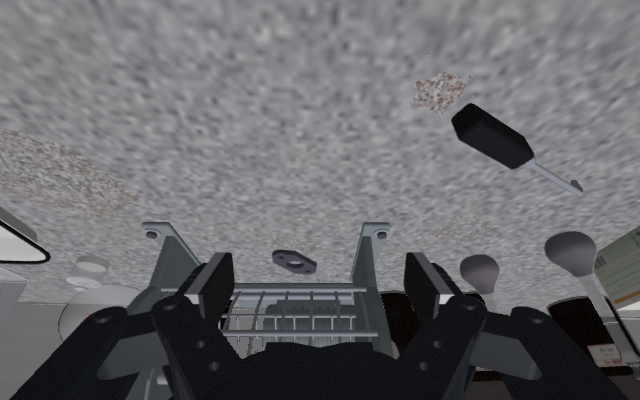

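Run:
```python
from h import *
from rig import r
import pickle
np.set_printoptions(precision=4,suppress=True)
c=pickle.load(open('w1.pkl','rb'));im=c['color']
g=im.max(2)
roi=np.zeros_like(g);roi[240:280,262:328]=1
m=((g<115)&(roi>0)).astype(np.uint8)
n,l,st,ce=cv2.connectedComponentsWithStats(m);k=1+st[1:,4].argmax();print(st[k])
cs,hi=cv2.findContours((l==k).astype(np.uint8),cv2.RETR_CCOMP,cv2.CHAIN_APPROX_NONE)
for q,hh in zip(cs,hi[0]):
    P=np.array([plane(c,p,.006)[:2] for p in q[:,0,:].astype(float)]);
    if len(q)>5: print(len(q),hh[3],cv2.minAreaRect((P*1000).astype(np.float32)),P.mean(0))
for n,p in dict(footL=(390,223),footLi=(363,223),footR=(143,223),footRi=(168,223)).items(): print(n,plane(c,p,0))
print('edge bar z.079',plane(c,(240,287),.079),plane(c,(365,291),.079))
print('hook tip',plane(c,(580,190),0),'handle',[plane(c,p,.028) for p in[(453,119),(470,103),(533,148),(519,163)]])
```

```text
[272 249  45  26 775]
106 -1 ((717.753173828125, 86.69027709960938), (106.33394622802734, 58.11174392700195), 40.308929443359375) [0.7164 0.0856]
26 0 ((716.51904296875, 85.59262084960938), (18.97504997253418, 16.49237632751465), 69.0903091430664) [0.7162 0.0859]
footL [0.5945 0.2094 0.    ]
footLi [0.5977 0.1738 0.    ]
footR [ 0.6231 -0.1167  0.    ]
footRi [ 0.6202 -0.0836  0.    ]
edge bar z.079 [0.6318 0.0213 0.079 ] [0.6326 0.1766 0.079 ]
hook tip [0.5067 0.4028 0.    ] handle [array([0.4039, 0.1976, 0.028 ]), array([0.3897, 0.2032, 0.028 ]), array([0.4263, 0.2762, 0.028 ]), array([0.4441, 0.2761, 0.028 ])]
```

Run:
```python
from h import *
V=att(185,-37)
plan(np.array([.42,.098,.1345]),V,[((.42,.11,.17),att(200,-12)),((.42,.16,.17),att(222,-16))])
```

```text
{'x': -0.022, 'y': 0.012, 'z': -0.028, 'rx': -0.139, 'ry': 0.552, 'rz': -0.306} rows 3.4
{'x': -0.017, 'y': 0.047, 'z': 0.004, 'rx': -0.119, 'ry': -0.088, 'rz': -0.474} rows 2.6
```

Emit:
send_rows(series=[{"x":-0.022,"y":0.012,"z":-0.028,"rx":-0.139,"ry":0.552,"rz":-0.306,"hand":0},{"x":-0.022,"y":0.012,"z":-0.028,"rx":-0.139,"ry":0.552,"rz":-0.306,"hand":0},{"x":-0.022,"y":0.012,"z":-0.028,"rx":-0.139,"ry":0.552,"rz":-0.306,"hand":0},{"x":-0.022,"y":0.012,"z":-0.028,"rx":-0.139,"ry":0.552,"rz":-0.306,"hand":0},{"x":-0.022,"y":0.012,"z":-0.028,"rx":-0.139,"ry":0.552,"rz":-0.306,"hand":0}])

```text
clock: 3.1
tcp_pos: [0.4245, 0.1003, 0.167]
orientation: [0.234, -0.086, 0.968, -0.024]
ft_force: [0.9, -0.6, -0.2]
finger_gap: 0.0855
finger_force: 0.0
```

Run:
```python
from h import *
from rig import r
np.set_printoptions(precision=4,suppress=True)
s=r.sense();print(s['joints'],s['tcp_pos']);R=quat(s['orientation']);M=R.as_matrix();print(M)
h=np.array([np.cos(np.radians(64.2)),np.sin(np.radians(64.2)),0])
A=att(244.2,-20);g=np.array([.4265,.244,.0245])-.005*h;t=g+.0187*A.as_matrix()[:,2];print(t)
zb=-A.as_matrix()[:,2]
plan(s['tcp_pos'],R,[((.41,.17,.14),att(222,-16)),(t+.09*zb,A),(t,A)])
```

```text
[ 0.3119 -0.0193  2.2701 -0.3339  0.4599 -1.1688] [0.4245 0.1003 0.167 ]
[[-0.8758 -0.1558  0.4568]
 [-0.1779  0.984  -0.0056]
 [-0.4486 -0.0861 -0.8895]]
[0.4271 0.2453 0.0069]
{'x': 0.012, 'y': 0.073, 'z': 0.017, 'rx': -0.367, 'ry': 0.201, 'rz': -0.644} rows 4.0
{'x': -0.02, 'y': 0.033, 'z': 0.056, 'rx': -0.152, 'ry': -0.088, 'rz': -0.47} rows 2.6
{'x': 0.0, 'y': 0.0, 'z': 0.09, 'rx': -0.0, 'ry': -0.0, 'rz': 0.0} rows 1.8
```

Emit:
send_rows(series=[{"x":0.012,"y":0.073,"z":0.017,"rx":-0.367,"ry":0.201,"rz":-0.644,"hand":0},{"x":0.012,"y":0.073,"z":0.017,"rx":-0.367,"ry":0.201,"rz":-0.644,"hand":0},{"x":0.012,"y":0.073,"z":0.017,"rx":-0.367,"ry":0.201,"rz":-0.644,"hand":0},{"x":0.012,"y":0.073,"z":0.017,"rx":-0.367,"ry":0.201,"rz":-0.644,"hand":0},{"x":0.012,"y":0.073,"z":0.017,"rx":-0.367,"ry":0.201,"rz":-0.644,"hand":0}])

```text
clock: 3.6
tcp_pos: [0.411, 0.1699, 0.1399]
orientation: [0.13, -0.356, 0.924, 0.05]
ft_force: [0.8, -0.3, 0.1]
finger_gap: 0.0855
finger_force: 0.0
```

```bash
cat > st.py <<'E'
from h import *
from rig import r
np.set_printoptions(precision=4,suppress=True)
s=r.sense();P=s['tcp_pos'];R=quat(s['orientation']);M=R.as_matrix()
print(s['clock'],s['joints'],P,'z',M[:,2],'headx',np.degrees(np.arctan2(M[1,0],M[0,0])))
E
python3 - <<'E'
from st import *
h=np.array([np.cos(np.radians(64.2)),np.sin(np.radians(64.2)),0])
A=att(244.2,-20);g=np.array([.4265,.244,.0245])-.005*h;t=g+.0187*A.as_matrix()[:,2];print(t)
zb=-A.as_matrix()[:,2]
plan(P,R,[(t+.09*zb,A),(t,A)])
E
```

```text
3.6 [ 0.2785  0.095   2.1617  0.2054  0.6422 -2.1786] [0.411  0.1699 0.1399] z [ 0.2052  0.1857 -0.9609] headx -137.79489539175805
[0.4271 0.2453 0.0069]
{'x': -0.019, 'y': 0.033, 'z': 0.056, 'rx': -0.152, 'ry': -0.086, 'rz': -0.465} rows 2.6
{'x': -0.0, 'y': 0.0, 'z': 0.09, 'rx': 0.0, 'ry': -0.0, 'rz': 0.0} rows 1.8
```

Emit:
send_rows(series=[{"x":-0.019,"y":0.033,"z":0.056,"rx":-0.152,"ry":-0.086,"rz":-0.465,"hand":0},{"x":-0.019,"y":0.033,"z":0.056,"rx":-0.152,"ry":-0.086,"rz":-0.465,"hand":0},{"x":-0.019,"y":0.033,"z":0.056,"rx":-0.152,"ry":-0.086,"rz":-0.465,"hand":0},{"x":-0.019,"y":0.033,"z":0.056,"rx":-0.152,"ry":-0.086,"rz":-0.465,"hand":0}])

```text
clock: 4.0
tcp_pos: [0.4095, 0.2384, 0.1045]
orientation: [0.137, -0.514, 0.844, 0.069]
ft_force: [0.2, 0.3, -0.6]
finger_gap: 0.0856
finger_force: 0.0
```

Run:
```python
from st import *
import pickle
c=r.camera('wrist');pickle.dump(c,open('w2.pkl','wb'));im=c['color']
# handle: black, saturated-free blob; gripper fills the bottom, so keep what lies on the bench
m=(im.max(2)<60).astype(np.uint8);n,l,st,ce=cv2.connectedComponentsWithStats(m)
for k in range(1,n):
    if st[k,4]>150:
        q=cv2.findContours((l==k).astype(np.uint8),0,1)[0][0][:,0].astype(float)
        W=np.array([plane(c,p,.02)[:2] for p in q]);print(st[k],(cv2.minAreaRect((W*1000).astype(np.float32))))
print('pred handle px',proj(c,(.4265,.244,.028)),'tip',proj(c,(.4905,.3745,0)))
cv2.imwrite('pics/w2.png',im)
```

```text
4.0 [ 0.3815  0.1944  2.1639  0.3465  0.5583 -2.5566] [0.4095 0.2384 0.1045] z [ 0.1608  0.2583 -0.9526] headx -117.1433247818513
[ 286  145   34   91 2475] ((429.2784423828125, 247.43234252929688), (86.3527603149414, 23.389490127563477), 65.03246307373047)
[   0  208   94  104 2439] ((716.8810424804688, 190.59896850585938), (229.4791717529297, 33.3874626159668), 11.929346084594727)
[    0   253   640   147 45383] ((563.0743408203125, 429.6527099609375), (316.4604797363281, 982.0453491210938), 66.07315063476562)
pred handle px [303.7267 195.7375] tip [312.1682 288.0919]
```

View pics/w2.png

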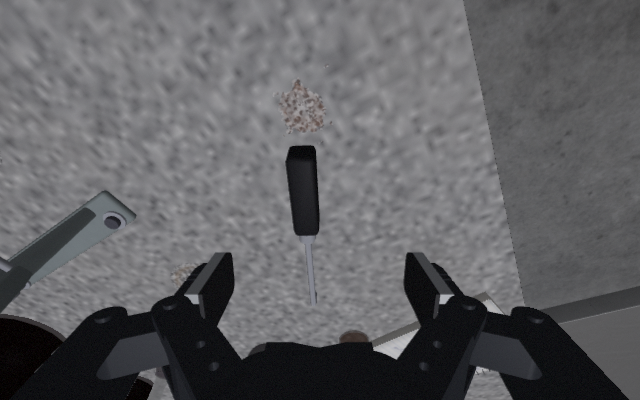

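Run:
```python
from st import *
h=np.array([np.cos(np.radians(64.2)),np.sin(np.radians(64.2)),0])
A=att(242,-14);g=np.array([.4265,.244,.024])-.006*h;t=g+.0187*A.as_matrix()[:,2];print(t)
zb=-A.as_matrix()[:,2]
plan(P,R,[(t+.06*zb,A),(t,A)])
```

```text
4.05 [ 0.3804  0.1936  2.1652  0.3467  0.5577 -2.5568] [0.4092 0.2377 0.1044] z [ 0.1612  0.2581 -0.9526] headx -117.2124561443869
[0.426  0.2426 0.0059]
{'x': 0.015, 'y': -0.012, 'z': 0.038, 'rx': -0.027, 'ry': 0.082, 'rz': 0.016} rows 0.9
{'x': -0.0, 'y': 0.001, 'z': 0.06, 'rx': -0.0, 'ry': -0.0, 'rz': -0.0} rows 1.2
```

Emit:
send_rows(series=[{"x":0.015,"y":-0.012,"z":0.038,"rx":-0.027,"ry":0.082,"rz":0.016,"hand":0},{"x":0.015,"y":-0.012,"z":0.038,"rx":-0.027,"ry":0.082,"rz":0.016,"hand":0},{"x":0.015,"y":-0.012,"z":0.038,"rx":-0.027,"ry":0.082,"rz":0.016,"hand":0}])

```text
clock: 4.35
tcp_pos: [0.4185, 0.228, 0.0635]
orientation: [0.104, -0.51, 0.852, 0.063]
ft_force: [0.6, -0.2, -0.5]
finger_gap: 0.0854
finger_force: 0.0
```

Run:
```python
from st import *
h=np.array([np.cos(np.radians(64.2)),np.sin(np.radians(64.2)),0])
A=att(242,-14);g=np.array([.4265,.244,.024])-.006*h;t=g+.0187*A.as_matrix()[:,2];print(t)
plan(P,R,[(t,A)])
```

```text
4.35 [ 0.3689  0.285   2.1592  0.3152  0.5347 -2.5403] [0.4185 0.228  0.0635] z [ 0.1122  0.2127 -0.9707] headx -118.15538761813823
[0.426  0.2426 0.0059]
{'x': -0.002, 'y': 0.0, 'z': 0.06, 'rx': 0.001, 'ry': -0.002, 'rz': -0.003} rows 1.2
```

Emit:
send_rows(series=[{"x":-0.002,"y":0,"z":0.03,"rx":0,"ry":0,"rz":0,"hand":0},{"x":-0.002,"y":0,"z":0.06,"rx":0,"ry":0,"rz":0,"hand":0},{"x":-0.002,"y":0,"z":0.06,"rx":0,"ry":0,"rz":0,"hand":0}])

```text
clock: 4.65
tcp_pos: [0.4251, 0.2471, 0.0091]
orientation: [0.1, -0.509, 0.853, 0.057]
ft_force: [-0.0, -0.4, -0.1]
finger_gap: 0.0852
finger_force: 0.0
```

Emit:
send_rows(series=[{"x":0,"y":0,"z":0,"rx":0,"ry":0,"rz":0,"hand":255},{"x":0,"y":0,"z":0,"rx":0,"ry":0,"rz":0,"hand":255},{"x":0,"y":0,"z":0,"rx":0,"ry":0,"rz":0,"hand":255},{"x":0,"y":0,"z":0,"rx":0,"ry":0,"rz":0,"hand":255},{"x":0,"y":0,"z":0,"rx":0,"ry":0,"rz":0,"hand":255}], force=50)

```text
clock: 5.15
tcp_pos: [0.427, 0.247, 0.0109]
orientation: [0.102, -0.509, 0.853, 0.057]
ft_force: [-2.8, -3.2, 8.4]
finger_gap: 0.0209
finger_force: 50.2
```

Emit:
send_rows(series=[{"x":0,"y":0,"z":0,"rx":0,"ry":0,"rz":0,"hand":255},{"x":0,"y":0,"z":0,"rx":0,"ry":0,"rz":0,"hand":255},{"x":0,"y":0,"z":0,"rx":0,"ry":0,"rz":0,"hand":255},{"x":0,"y":0,"z":0,"rx":0,"ry":0,"rz":0,"hand":255}])

```text
clock: 5.55
tcp_pos: [0.427, 0.247, 0.0109]
orientation: [0.102, -0.509, 0.853, 0.057]
ft_force: [-1.9, -3.8, 10.2]
finger_gap: 0.021
finger_force: 50.2
```

```bash
python3 st.py
```

```text
5.55 [ 0.4123  0.3965  2.1801  0.3619  0.398  -2.557 ] [0.427  0.247  0.0109] z [ 0.1167  0.2008 -0.9726] headx -118.30047709064301
```

Run:
```python
from st import *
B=lambda a:att(a+180,-13.5)
plan(P,R,[((.425,.243,.05),B(58)),((.40,.19,.09),B(35)),((.40,.11,.09),B(5)),((.40,.060,.09),B(5)),((.45,.0627,.045),B(5)),((.50,.0671,.035),B(5))])
```

```text
5.55 [ 0.4123  0.3965  2.1801  0.3619  0.398  -2.557 ] [0.427  0.247  0.0109] z [ 0.1167  0.2008 -0.9726] headx -118.30047709064301
{'x': -0.005, 'y': -0.0, 'z': -0.039, 'rx': 0.01, 'ry': -0.001, 'rz': 0.08} rows 0.8
{'x': 0.047, 'y': -0.007, 'z': -0.053, 'rx': 0.119, 'ry': -0.0, 'rz': 0.497} rows 2.7
{'x': 0.045, 'y': -0.066, 'z': -0.01, 'rx': 0.155, 'ry': -0.0, 'rz': 0.648} rows 3.5
{'x': 0.004, 'y': -0.05, 'z': -0.001, 'rx': 0.0, 'ry': -0.0, 'rz': 0.0} rows 1.0
{'x': -0.038, 'y': -0.001, 'z': 0.055, 'rx': 0.0, 'ry': -0.0, 'rz': 0.0} rows 1.3
{'x': -0.046, 'y': -0.0, 'z': 0.022, 'rx': 0.0, 'ry': -0.0, 'rz': 0.0} rows 1.0
```

Emit:
send_rows(series=[{"x":-0.005,"y":0,"z":-0.039,"rx":0.01,"ry":0,"rz":0.08,"hand":255},{"x":-0.005,"y":0,"z":-0.039,"rx":0.01,"ry":0,"rz":0.08,"hand":255},{"x":-0.005,"y":0,"z":-0.039,"rx":0.01,"ry":0,"rz":0.08,"hand":255}])

```text
clock: 5.85
tcp_pos: [0.4245, 0.2436, 0.0496]
orientation: [0.102, -0.482, 0.868, 0.057]
ft_force: [0.0, 0.7, -1.6]
finger_gap: 0.0213
finger_force: 49.6
```

Emit:
send_rows(series=[{"x":0.047,"y":-0.007,"z":-0.053,"rx":0.119,"ry":0,"rz":0.497,"hand":255},{"x":0.047,"y":-0.007,"z":-0.053,"rx":0.119,"ry":0,"rz":0.497,"hand":255},{"x":0.047,"y":-0.007,"z":-0.053,"rx":0.119,"ry":0,"rz":0.497,"hand":255},{"x":0.047,"y":-0.007,"z":-0.053,"rx":0.119,"ry":0,"rz":0.497,"hand":255}])

```text
clock: 6.25
tcp_pos: [0.3983, 0.1903, 0.089]
orientation: [0.11, -0.299, 0.947, 0.035]
ft_force: [-0.9, -0.0, -1.0]
finger_gap: 0.021
finger_force: 49.5
```

Emit:
send_rows(series=[{"x":0.045,"y":-0.066,"z":-0.01,"rx":0.155,"ry":0,"rz":0.648,"hand":255},{"x":0.045,"y":-0.066,"z":-0.01,"rx":0.155,"ry":0,"rz":0.648,"hand":255},{"x":0.045,"y":-0.066,"z":-0.01,"rx":0.155,"ry":0,"rz":0.648,"hand":255},{"x":0.045,"y":-0.066,"z":-0.01,"rx":0.155,"ry":0,"rz":0.648,"hand":255},{"x":0.045,"y":-0.066,"z":-0.01,"rx":0.155,"ry":0,"rz":0.648,"hand":255}])

```text
clock: 6.75
tcp_pos: [0.3992, 0.1104, 0.0881]
orientation: [0.115, -0.045, 0.992, 0.004]
ft_force: [-0.4, -0.9, -0.7]
finger_gap: 0.0209
finger_force: 49.7
```

Run:
```python
from st import *
B=lambda a:att(a+180,-13.5)
plan(P,R,[((.41,.062,.07),B(5)),((.47,.065,.045),B(5))])
```

```text
6.75 [ 0.2755  0.1428  2.2713 -0.0906  0.5025 -1.312 ] [0.3992 0.1104 0.0881] z [ 0.228   0.0191 -0.9735] headx -174.76388165521618
{'x': -0.002, 'y': -0.049, 'z': 0.019, 'rx': -0.001, 'ry': -0.006, 'rz': 0.005} rows 1.1
{'x': -0.053, 'y': -0.002, 'z': 0.038, 'rx': -0.0, 'ry': -0.0, 'rz': 0.0} rows 1.3
```

Emit:
send_rows(series=[{"x":-0.002,"y":-0.049,"z":0.019,"rx":0,"ry":-0.006,"rz":0.005,"hand":255},{"x":-0.002,"y":-0.049,"z":0.019,"rx":0,"ry":-0.006,"rz":0.005,"hand":255}])

```text
clock: 6.95
tcp_pos: [0.4094, 0.0592, 0.0691]
orientation: [0.116, -0.042, 0.992, 0.004]
ft_force: [-0.9, 0.1, -1.7]
finger_gap: 0.0208
finger_force: 49.8
```

Emit:
send_rows(series=[{"x":-0.053,"y":-0.002,"z":0.038,"rx":0,"ry":0,"rz":0,"hand":255},{"x":-0.053,"y":-0.002,"z":0.038,"rx":0,"ry":0,"rz":0,"hand":255},{"x":-0.053,"y":-0.002,"z":0.038,"rx":0,"ry":0,"rz":0,"hand":255}])

```text
clock: 7.25
tcp_pos: [0.4725, 0.0651, 0.0454]
orientation: [0.118, -0.043, 0.992, 0.005]
ft_force: [-1.1, -0.3, -1.7]
finger_gap: 0.0204
finger_force: 49.7
```

Run:
```python
from st import *
import pickle
c=r.camera('wrist');pickle.dump(c,open('w3.pkl','wb'))
h=np.array([np.cos(np.radians(5)),np.sin(np.radians(5)),0])
print('pred tip',proj(c,P+.142*h-[0,0,.0109]),'bore',proj(c,(.716,.086,.008)))
cv2.imwrite('pics/w3.png',cv2.resize(c['color'][150:350,170:470],None,fx=2.6,fy=2.6,interpolation=cv2.INTER_CUBIC))
```

```text
7.25 [ 0.1181  0.3007  2.2062 -0.0203  0.3979 -1.5209] [0.4725 0.0651 0.0454] z [ 0.2339  0.0198 -0.9721] headx -175.06875263455524
pred tip [317.1413 379.0585] bore [317.1721 405.9311]
```

View pics/w3.png

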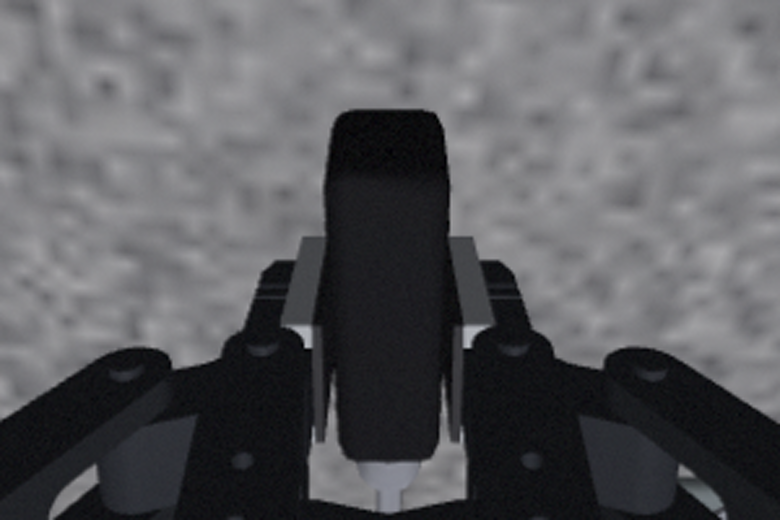

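Run:
```python
from st import *
B=lambda a:att(a+180,-13.5)
plan(P,R,[((.53,.0697,.038),B(5)),((.5745,.0736,.033),B(5))])
```

```text
7.3 [ 0.1186  0.2986  2.209  -0.0206  0.3992 -1.5201] [0.4705 0.0651 0.0455] z [ 0.232   0.0196 -0.9725] headx -175.07908139793858
{'x': -0.056, 'y': -0.0, 'z': 0.021, 'rx': -0.001, 'ry': -0.001, 'rz': -0.002} rows 1.2
{'x': -0.043, 'y': -0.0, 'z': 0.015, 'rx': 0.0, 'ry': 0.0, 'rz': 0.0} rows 0.9
```

Emit:
send_rows(series=[{"x":-0.056,"y":0,"z":0.021,"rx":0,"ry":0,"rz":0,"hand":255},{"x":-0.056,"y":0,"z":0.021,"rx":0,"ry":0,"rz":0,"hand":255},{"x":-0.056,"y":0,"z":0.021,"rx":0,"ry":0,"rz":0,"hand":255}])

```text
clock: 7.6
tcp_pos: [0.5304, 0.0703, 0.0393]
orientation: [0.119, -0.042, 0.992, 0.005]
ft_force: [-0.3, -0.6, -1.8]
finger_gap: 0.0214
finger_force: 49.8
```

Emit:
send_rows(series=[{"x":-0.022,"y":0,"z":0.007,"rx":0,"ry":0,"rz":0,"hand":255},{"x":-0.043,"y":0,"z":0.015,"rx":0,"ry":0,"rz":0,"hand":255},{"x":-0.043,"y":0,"z":0.015,"rx":0,"ry":0,"rz":0,"hand":255}])

```text
clock: 7.9
tcp_pos: [0.5757, 0.0741, 0.0352]
orientation: [0.119, -0.042, 0.992, 0.005]
ft_force: [-0.7, -0.8, -1.4]
finger_gap: 0.0207
finger_force: 49.8
```

Run:
```python
from st import *
import pickle
c=r.camera('scene');pickle.dump(c,open('s2.pkl','wb'));r.camera
h=np.array([np.cos(np.radians(5)),np.sin(np.radians(5)),0])
t=P+.142*h-[0,0,.0109];im=c['color']
print(t,'pred tip',proj(c,t),'rod',proj(c,t+[0,0,.02]),'bore',proj(c,(.716,.086,.008)),'rodroot',proj(c,t+[0,0,.02]-.105*h))
cv2.imwrite('pics/s2.png',cv2.resize(im[190:260,230:330],None,fx=8,fy=8,interpolation=cv2.INTER_CUBIC))
```

```text
7.9 [ 0.1118  0.4382  1.9898 -0.0144  0.4747 -1.5321] [0.5757 0.0741 0.0352] z [ 0.236   0.0199 -0.9716] headx -175.12316507673748
[0.7172 0.0865 0.0243] pred tip [263.9501 219.8596] rod [263.6948 215.3872] bore [264.437  223.5687] rodroot [282.6269 228.6098]
```

View pics/s2.png

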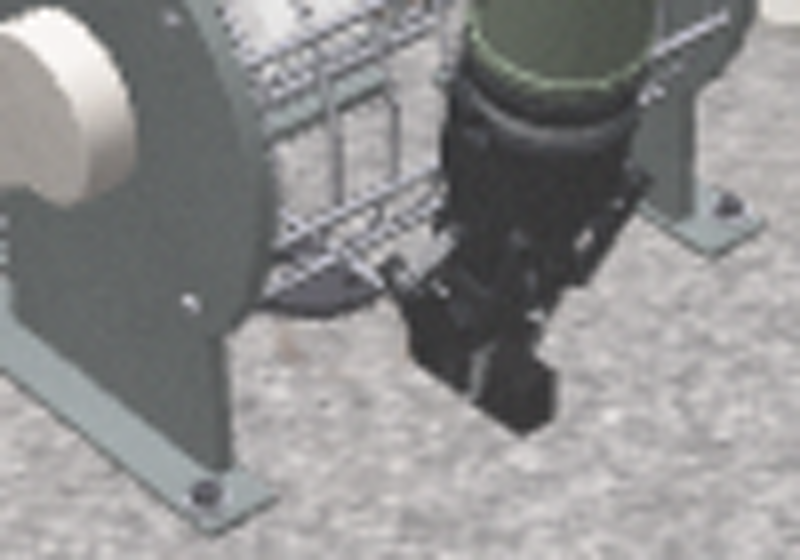

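Run:
```python
from st import *
plan(P,R,[(P-[0.001,0,.021],R)])
```

```text
7.95 [ 0.1117  0.4373  1.9926 -0.0144  0.4759 -1.5319] [0.5736 0.0738 0.0347] z [ 0.233   0.0195 -0.9723] headx -175.13502707237728
{'x': 0.006, 'y': 0.0, 'z': 0.02, 'rx': 0.0, 'ry': 0.0, 'rz': 0.0} rows 0.4
```

Emit:
send_rows(series=[{"x":0.002,"y":0,"z":0.007,"rx":0,"ry":0,"rz":0,"hand":255},{"x":0.003,"y":0,"z":0.013,"rx":0,"ry":0,"rz":0,"hand":255},{"x":0.005,"y":0,"z":0.02,"rx":0,"ry":0,"rz":0,"hand":255},{"x":0.005,"y":0,"z":0.02,"rx":0,"ry":0,"rz":0,"hand":255}])

```text
clock: 8.35
tcp_pos: [0.573, 0.0735, 0.0127]
orientation: [0.117, -0.042, 0.992, 0.005]
ft_force: [-1.6, 0.8, -1.5]
finger_gap: 0.0208
finger_force: 49.8
```

Run:
```python
from st import *
print(s['ft_force'],s['torque'])
h=np.array([np.cos(np.radians(4.9)),np.sin(np.radians(4.9)),0])
plan(P,R,[(P-.03*h,R),(P-.05*h,R)])
```

```text
8.35 [ 0.1113  0.4712  2.0122 -0.0164  0.4242 -1.5293] [0.573  0.0735 0.0127] z [ 0.2313  0.0191 -0.9727] headx -175.18520725007525
[-1.5549  0.7962 -1.5079] [0.0129 0.1467 0.0114]
{'x': 0.029, 'y': -0.0, 'z': -0.007, 'rx': 0.0, 'ry': 0.0, 'rz': 0.0} rows 0.6
{'x': 0.02, 'y': -0.0, 'z': -0.005, 'rx': 0.0, 'ry': 0.0, 'rz': 0.0} rows 0.4
```

Emit:
send_rows(series=[{"x":0.01,"y":0,"z":-0.002,"rx":0,"ry":0,"rz":0,"hand":255},{"x":0.022,"y":0,"z":-0.005,"rx":0,"ry":0,"rz":0,"hand":255},{"x":0.034,"y":0,"z":-0.008,"rx":0,"ry":0,"rz":0,"hand":255},{"x":0.046,"y":0,"z":-0.011,"rx":0,"ry":0,"rz":0,"hand":255},{"x":0.058,"y":0,"z":-0.014,"rx":0,"ry":0,"rz":0,"hand":255}])

```text
clock: 8.85
tcp_pos: [0.5139, 0.0685, 0.0143]
orientation: [0.118, -0.042, 0.992, 0.005]
ft_force: [0.6, -0.3, -0.5]
finger_gap: 0.0208
finger_force: 49.7
```

Run:
```python
from st import *
c=r.camera('scene');im=c['color']
h=np.array([np.cos(np.radians(4.9)),np.sin(np.radians(4.9)),0])
print(s['ft_force'],'tip',P+.142*h-[0,0,.0109],'px',proj(c,P+.142*h-[0,0,.005]))
m=((im.max(2)<118)).astype(np.uint8);m[:215]=0;m[250:]=0;m[:,:258]=0;m[:,280:]=0
for v in range(215,250): print(v,''.join('#' if x else '.' for x in m[v,255:300]))
plan(P,R,[(P-.12*h,R)])
```

```text
8.85 [ 0.1151  0.4042  2.1484 -0.0221  0.3515 -1.5197] [0.5139 0.0685 0.0143] z [ 0.2346  0.0195 -0.9719] headx -175.1939752251804
[ 0.5788 -0.2945 -0.5181] tip [0.6554 0.0807 0.0034] px [275.1142 230.9025]
215 ...#######...........##......................
216 ...#######...................................
217 ...#######.......#......#....................
218 ...#######.....#.............................
219 ...#######...#.#.............................
220 ...######..#......#..........................
221 ...#######...................................
222 ...######....................................
223 ...######...#................................
224 ...#####.....................................
225 ...#####....#................................
226 ...#####..########...........................
227 ...######################....................
228 ...#################..###....................
229 ...#############...##...#....................
230 ...############.....#........................
231 ...#..#########.....#.#......................
232 ......##########....#####..............
[... 235 characters left out ...]
.....................
238 .............................................
239 .............................................
240 ...#.........................................
241 ...#.........................................
242 ...#.........................................
243 ...#.........................................
244 ...#.........................................
245 ...#.........................................
246 ...#.........................................
247 ...#.........................................
248 ...#.........................................
249 .............................................
{'x': 0.117, 'y': -0.0, 'z': -0.028, 'rx': 0.0, 'ry': 0.0, 'rz': 0.0} rows 2.4
```

Emit:
send_rows(series=[{"x":0.014,"y":0,"z":-0.003,"rx":0,"ry":0,"rz":0,"hand":255},{"x":0.028,"y":0,"z":-0.006,"rx":0,"ry":0,"rz":0,"hand":255},{"x":0.042,"y":0,"z":-0.009,"rx":0,"ry":0,"rz":0,"hand":255},{"x":0.056,"y":0,"z":-0.012,"rx":0,"ry":0,"rz":0,"hand":255},{"x":0.069,"y":0,"z":-0.015,"rx":0,"ry":0,"rz":0,"hand":255}])

```text
clock: 9.4
tcp_pos: [0.4452, 0.0628, 0.0131]
orientation: [0.12, -0.042, 0.992, 0.005]
ft_force: [1.5, 0.7, -0.4]
finger_gap: 0.0206
finger_force: 49.8
```

Emit:
send_rows(series=[{"x":0.014,"y":0,"z":-0.003,"rx":0,"ry":0,"rz":0,"hand":255},{"x":0.028,"y":0,"z":-0.006,"rx":0,"ry":0,"rz":0,"hand":255},{"x":0.042,"y":0,"z":-0.01,"rx":0,"ry":0,"rz":0,"hand":255},{"x":0.056,"y":0,"z":-0.013,"rx":0,"ry":0,"rz":0,"hand":255},{"x":0.069,"y":0,"z":-0.016,"rx":0,"ry":0,"rz":0,"hand":255}])

```text
clock: 9.9
tcp_pos: [0.3742, 0.0568, 0.0122]
orientation: [0.119, -0.042, 0.992, 0.005]
ft_force: [2.2, 0.7, 0.1]
finger_gap: 0.0212
finger_force: 49.8
```

Run:
```python
from st import *
c=r.camera('scene');im=c['color']
h=np.array([np.cos(np.radians(4.9)),np.sin(np.radians(4.9)),0])
t=P+.142*h;p=proj(c,t+.011*h-[0,0,.003]).round().astype(int)
print(s['ft_force'],'tip',t-[0,0,.0109],'px',p)
m=((im.max(2)<118)).astype(np.uint8)
for v in range(p[1]-16,p[1]+16): print(v,''.join('#' if x else '.' for x in m[v,p[0]-30:p[0]+30]))
B=lambda a:att(a+180,-13.5)
plan(P,R,[(P+[0,0,.05],B(8)),((.39,.14,.07),B(28)),((.40,.215,.06),B(48)),((.40,.215,.0125),B(48))])
```

```text
9.9 [ 0.1296  0.2633  2.4535 -0.0595  0.1856 -1.4678] [0.3742 0.0568 0.0122] z [ 0.2366  0.0198 -0.9714] headx -175.19957347916858
[2.2111 0.7253 0.1299] tip [0.5157 0.069  0.0013] px [299 248]
232 ............................................................
233 ............................................................
234 ............................................................
235 ............................................................
236 ............................................................
237 ............................................................
238 ............................................................
239 ............................................................
240 ............................................................
241 ............................................................
242 ............................................................
243 ............................................................
244 ............................................................
245 ....................###################..................
[... 811 characters left out ...]
...............................#.....
259 ....................................................###.....
260 ....................................................##.....#
261 ....................................................##....##
262 ....................................................###..##.
263 .....................................................#######
{'x': -0.012, 'y': -0.0, 'z': -0.049, 'rx': -0.017, 'ry': 0.005, 'rz': -0.069} rows 1.0
{'x': -0.028, 'y': 0.08, 'z': -0.001, 'rx': -0.104, 'ry': 0.0, 'rz': -0.432} rows 2.3
{'x': -0.041, 'y': 0.062, 'z': 0.02, 'rx': -0.104, 'ry': 0.0, 'rz': -0.432} rows 2.3
{'x': 0.012, 'y': -0.0, 'z': 0.046, 'rx': 0.0, 'ry': 0.0, 'rz': -0.0} rows 1.0
```

Emit:
send_rows(series=[{"x":-0.004,"y":0,"z":0.001,"rx":0,"ry":0,"rz":0,"hand":255},{"x":-0.008,"y":0,"z":-0.017,"rx":0,"ry":0,"rz":0,"hand":255},{"x":-0.016,"y":0,"z":-0.048,"rx":0,"ry":0,"rz":0,"hand":255},{"x":-0.016,"y":0,"z":-0.048,"rx":0,"ry":0,"rz":0,"hand":255}])

```text
clock: 10.35
tcp_pos: [0.3821, 0.0576, 0.0653]
orientation: [0.123, -0.041, 0.992, 0.005]
ft_force: [0.5, 0.5, -1.4]
finger_gap: 0.0213
finger_force: 49.9
```

Run:
```python
from st import *
B=lambda a:att(a+180,-13.8)
plan(P,R,[((.39,.14,.07),B(28)),((.40,.215,.06),B(48)),((.40,.215,.0125),B(48))])
```

```text
10.35 [ 0.1288  0.1424  2.3703 -0.0289  0.3831 -1.5002] [0.3821 0.0576 0.0653] z [ 0.2428  0.0206 -0.9699] headx -175.20985849102576
{'x': -0.015, 'y': 0.081, 'z': -0.001, 'rx': -0.124, 'ry': 0.007, 'rz': -0.501} rows 2.7
{'x': -0.041, 'y': 0.062, 'z': 0.02, 'rx': -0.106, 'ry': -0.0, 'rz': -0.431} rows 2.3
{'x': 0.011, 'y': -0.0, 'z': 0.046, 'rx': 0.0, 'ry': -0.0, 'rz': -0.0} rows 0.9
```

Emit:
send_rows(series=[{"x":-0.015,"y":0.081,"z":-0.001,"rx":-0.124,"ry":0.007,"rz":-0.501,"hand":255},{"x":-0.015,"y":0.081,"z":-0.001,"rx":-0.124,"ry":0.007,"rz":-0.501,"hand":255},{"x":-0.015,"y":0.081,"z":-0.001,"rx":-0.124,"ry":0.007,"rz":-0.501,"hand":255},{"x":-0.015,"y":0.081,"z":-0.001,"rx":-0.124,"ry":0.007,"rz":-0.501,"hand":255}])

```text
clock: 10.75
tcp_pos: [0.3865, 0.1395, 0.0661]
orientation: [0.112, -0.24, 0.964, 0.03]
ft_force: [0.3, -0.2, -1.0]
finger_gap: 0.0209
finger_force: 49.9
```

Emit:
send_rows(series=[{"x":-0.041,"y":0.062,"z":0.02,"rx":-0.106,"ry":0,"rz":-0.431,"hand":255},{"x":-0.041,"y":0.062,"z":0.02,"rx":-0.106,"ry":0,"rz":-0.431,"hand":255},{"x":-0.041,"y":0.062,"z":0.02,"rx":-0.106,"ry":0,"rz":-0.431,"hand":255},{"x":-0.041,"y":0.062,"z":0.02,"rx":-0.106,"ry":0,"rz":-0.431,"hand":255}])

```text
clock: 11.15
tcp_pos: [0.3962, 0.2145, 0.0559]
orientation: [0.105, -0.402, 0.908, 0.05]
ft_force: [0.0, -0.3, -0.9]
finger_gap: 0.0207
finger_force: 49.9
```

Run:
```python
from st import *
B=lambda a:att(a+180,-13.6)
plan(P,R,[((.40,.215,.013),B(48))])
```

```text
11.15 [ 0.3978  0.2567  2.234   0.2373  0.4536 -2.2104] [0.3962 0.2145 0.0559] z [ 0.1498  0.1747 -0.9732] headx -132.25130091839011
{'x': 0.007, 'y': -0.003, 'z': 0.042, 'rx': 0.007, 'ry': -0.007, 'rz': -0.005} rows 0.9
```

Emit:
send_rows(series=[{"x":0.003,"y":0,"z":0.02,"rx":0.003,"ry":-0.003,"rz":0,"hand":255},{"x":0.007,"y":-0.001,"z":0.034,"rx":0.007,"ry":-0.007,"rz":0,"hand":255},{"x":0.008,"y":-0.001,"z":0.042,"rx":0.007,"ry":-0.007,"rz":0,"hand":255},{"x":0.008,"y":-0.001,"z":0.042,"rx":0.007,"ry":-0.007,"rz":0,"hand":255}])

```text
clock: 11.55
tcp_pos: [0.3973, 0.215, 0.0131]
orientation: [0.108, -0.402, 0.908, 0.049]
ft_force: [-0.6, 0.4, -1.7]
finger_gap: 0.0208
finger_force: 49.9
```

```bash
python3 st.py
```

```text
11.55 [ 0.3998  0.3422  2.2842  0.3281  0.316  -2.3068] [0.3973 0.215  0.0131] z [ 0.1566  0.1749 -0.9721] headx -132.2438645517323
```

Emit:
send_rows(series=[{"x":0,"y":0,"z":0.002,"rx":0,"ry":0,"rz":0,"hand":255},{"x":0,"y":0,"z":0.002,"rx":0,"ry":0,"rz":0,"hand":255}])

```text
clock: 11.75
tcp_pos: [0.3989, 0.2161, 0.0126]
orientation: [0.11, -0.403, 0.907, 0.049]
ft_force: [-0.7, 0.1, -1.7]
finger_gap: 0.0209
finger_force: 49.9
```

Emit:
send_rows(series=[{"x":0,"y":0,"z":0,"rx":0,"ry":0,"rz":0,"hand":150},{"x":0,"y":0,"z":0,"rx":0,"ry":0,"rz":0,"hand":60},{"x":0,"y":0,"z":0,"rx":0,"ry":0,"rz":0,"hand":0},{"x":0,"y":0,"z":0,"rx":0,"ry":0,"rz":0,"hand":0},{"x":0,"y":0,"z":0,"rx":0,"ry":0,"rz":0,"hand":0}])

```text
clock: 12.25
tcp_pos: [0.3985, 0.2161, 0.0123]
orientation: [0.109, -0.403, 0.907, 0.049]
ft_force: [0.8, -0.2, 0.3]
finger_gap: 0.0851
finger_force: 0.0
```

Run:
```python
from st import *
plan(P,R,[(P+[0,0,.07],R),((.40,.13,.13),att(205,-8)),((.41,.05,.16),att(180,-5))])
```

```text
12.25 [ 0.401   0.3449  2.284   0.3342  0.3106 -2.3145] [0.3985 0.2161 0.0123] z [ 0.1592  0.1764 -0.9714] headx -132.07983985342156
{'x': -0.017, 'y': 0.0, 'z': -0.068, 'rx': 0.0, 'ry': 0.0, 'rz': 0.0} rows 1.4
{'x': 0.05, 'y': -0.059, 'z': -0.061, 'rx': 0.096, 'ry': 0.126, 'rz': 0.5} rows 2.7
{'x': 0.021, 'y': -0.077, 'z': -0.033, 'rx': 0.063, 'ry': 0.066, 'rz': 0.552} rows 2.9
```

Emit:
send_rows(series=[{"x":-0.017,"y":0,"z":-0.068,"rx":0,"ry":0,"rz":0,"hand":0},{"x":-0.017,"y":0,"z":-0.068,"rx":0,"ry":0,"rz":0,"hand":0},{"x":-0.017,"y":0,"z":-0.068,"rx":0,"ry":0,"rz":0,"hand":0}])

```text
clock: 12.55
tcp_pos: [0.4009, 0.2173, 0.0851]
orientation: [0.113, -0.403, 0.907, 0.049]
ft_force: [0.8, 0.4, -0.8]
finger_gap: 0.0855
finger_force: 0.0
```

Emit:
send_rows(series=[{"x":0.05,"y":-0.059,"z":-0.061,"rx":0.096,"ry":0.126,"rz":0.5,"hand":0},{"x":0.05,"y":-0.059,"z":-0.061,"rx":0.096,"ry":0.126,"rz":0.5,"hand":0},{"x":0.05,"y":-0.059,"z":-0.061,"rx":0.096,"ry":0.126,"rz":0.5,"hand":0},{"x":0.05,"y":-0.059,"z":-0.061,"rx":0.096,"ry":0.126,"rz":0.5,"hand":0}])

```text
clock: 12.95
tcp_pos: [0.4006, 0.1297, 0.1296]
orientation: [0.068, -0.216, 0.974, 0.015]
ft_force: [-0.3, 0.7, 0.6]
finger_gap: 0.0855
finger_force: 0.0
```

Emit:
send_rows(series=[{"x":0.021,"y":-0.077,"z":-0.033,"rx":0.063,"ry":0.066,"rz":0.552,"hand":0},{"x":0.021,"y":-0.077,"z":-0.033,"rx":0.063,"ry":0.066,"rz":0.552,"hand":0},{"x":0.021,"y":-0.077,"z":-0.033,"rx":0.063,"ry":0.066,"rz":0.552,"hand":0},{"x":0.021,"y":-0.077,"z":-0.033,"rx":0.063,"ry":0.066,"rz":0.552,"hand":0}])

```text
clock: 13.35
tcp_pos: [0.4097, 0.0496, 0.1585]
orientation: [0.043, -0.001, 0.999, 0.0]
ft_force: [-0.5, 0.2, 0.3]
finger_gap: 0.0854
finger_force: 0.0
```

Run:
```python
from st import *
c=r.camera('wrist');im=c['color'];p=proj(c,(.5267,.07,.008));print('pred',p)
cv2.imwrite('pics/w4.png',im)
```

```text
13.35 [ 0.0986  0.0913  2.0728 -0.0099  0.8928 -1.4691] [0.4097 0.0496 0.1585] z [ 0.085   0.0006 -0.9964] headx -179.84272434960315
pred [334.6453 271.7421]
```

View pics/w4.png

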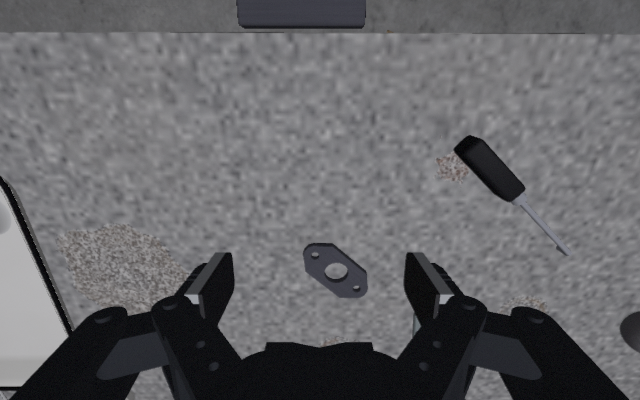

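Run:
```python
from st import *
c=r.camera('wrist');im=c['color']
m=(im.max(2)<115).astype(np.uint8);m[:235]=0;m[305:]=0;m[:,:295]=0;m[:,375:]=0
n,l,st,ce=cv2.connectedComponentsWithStats(m);k=1+st[1:,4].argmax();print(st[k])
cs,hi=cv2.findContours((l==k).astype(np.uint8),cv2.RETR_CCOMP,cv2.CHAIN_APPROX_NONE)
for q,hh in zip(cs,hi[0]):
    W=np.array([plane(c,p,.008)[:2] for p in q[:,0].astype(float)]);print(len(q),hh[3],cv2.minAreaRect((W*1000).astype(np.float32)),W.mean(0))
    if hh[3]>=0: print(cv2.minEnclosingCircle((W*1000).astype(np.float32)))
print(proj(c,(.5267,.07,.008)))
```

```text
13.4 [ 0.0994  0.0912  2.0736 -0.0098  0.8928 -1.4713] [0.4091 0.0499 0.1582] z [ 0.0843  0.0008 -0.9964] headx -179.67217499737265
[ 302  242   66   59 2301]
186 -1 ((528.0319213867188, 69.03560638427734), (98.63711547851562, 57.210418701171875), 45.484901428222656) [0.5268 0.0695]
4 0 ((549.163330078125, 58.468971252441406), (2.2770113945007324, 1.8552814722061157), 39.935951232910156) [0.5492 0.0585]
((549.163330078125, 58.468963623046875), 1.468675136566162)
12 0 ((548.1795043945312, 95.65731048583984), (4.751711368560791, 6.2934370040893555), 52.59693908691406) [0.5482 0.0957]
((548.1708984375, 95.65461730957031), 3.6406826972961426)
63 0 ((524.5989990234375, 71.18167114257812), (23.653053283691406, 24.503557205200195), 51.65040588378906) [0.5255 0.0708]
((524.5302734375, 70.59959411621094), 13.715526580810547)
14 0 ((501.83197021484375, 46.42530822753906), (5.298007011413574, 6.856889247894287), 0.39129096269607544) [0.5022 0.0464]
((502.4764709472656, 46.4280891418457), 3.492600440979004)
[334.0897 272.3889]
```

Run:
```python
from st import *
A=att(227,0)
plan(P,R,[((.50,.065,.11),att(205,-2)),((.5252,.071,.05),A),((.5252,.071,.002),A)])
```

```text
13.45 [ 0.0999  0.091   2.0739 -0.01    0.8929 -1.4708] [0.4089 0.0501 0.1582] z [ 0.0841  0.0006 -0.9965] headx -179.6649041405443
{'x': -0.087, 'y': 0.014, 'z': 0.056, 'rx': -0.032, 'ry': 0.062, 'rz': -0.547} rows 2.9
{'x': -0.023, 'y': -0.005, 'z': 0.061, 'rx': -0.009, 'ry': 0.044, 'rz': -0.489} rows 2.6
{'x': -0.0, 'y': 0.0, 'z': 0.048, 'rx': 0.0, 'ry': -0.0, 'rz': -0.0} rows 1.0
```

Emit:
send_rows(series=[{"x":-0.087,"y":0.014,"z":0.056,"rx":-0.032,"ry":0.062,"rz":-0.547,"hand":0},{"x":-0.087,"y":0.014,"z":0.056,"rx":-0.032,"ry":0.062,"rz":-0.547,"hand":0},{"x":-0.087,"y":0.014,"z":0.056,"rx":-0.032,"ry":0.062,"rz":-0.547,"hand":0},{"x":-0.087,"y":0.014,"z":0.056,"rx":-0.032,"ry":0.062,"rz":-0.547,"hand":0}])

```text
clock: 13.85
tcp_pos: [0.5014, 0.0644, 0.1088]
orientation: [0.016, -0.216, 0.976, 0.004]
ft_force: [-0.7, -0.4, 0.8]
finger_gap: 0.0855
finger_force: 0.0
```

Emit:
send_rows(series=[{"x":-0.023,"y":-0.005,"z":0.061,"rx":-0.009,"ry":0.044,"rz":-0.489,"hand":0},{"x":-0.023,"y":-0.005,"z":0.061,"rx":-0.009,"ry":0.044,"rz":-0.489,"hand":0},{"x":-0.023,"y":-0.005,"z":0.061,"rx":-0.009,"ry":0.044,"rz":-0.489,"hand":0},{"x":-0.023,"y":-0.005,"z":0.061,"rx":-0.009,"ry":0.044,"rz":-0.489,"hand":0}])

```text
clock: 14.25
tcp_pos: [0.5251, 0.07, 0.0506]
orientation: [0.0, -0.396, 0.918, -0.0]
ft_force: [-0.4, -0.1, 0.3]
finger_gap: 0.0855
finger_force: 0.0
```

Run:
```python
from st import *
c=r.camera('wrist');im=c['color']
a,b=proj(c,(.5482,.0957,.008)),proj(c,(.5022,.0464,.008));print('holes',a,b,'bore',proj(c,(.5252,.0711,.008)))
m=(im.max(2)<115).astype(np.uint8);hh=cv2.findContours(m,cv2.RETR_CCOMP,1)
for q,x in zip(*[hh[0],hh[1][0]]):
    if x[3]>=0 and 25<cv2.contourArea(q)<6000: print(cv2.minEnclosingCircle(q),cv2.contourArea(q))
plan(P,R,[((.5252,.071,.002),att(227,0))])
```

```text
14.25 [ 0.1111  0.4323  1.9096 -0.0006  0.7991 -2.2744] [0.5251 0.07   0.0506] z [ 0.0006 -0.0004 -1.    ] headx -133.2958194051046
holes [317.9952 270.4592] [317.4969 178.4216] bore [317.8085 226.76  ]
((12.5, 256.5), 6.041623115539551) 55.5
((446.0, 299.0), 8.944372177124023) 112.0
((191.5, 299.0), 8.500100135803223) 100.0
((316.0, 270.5), 6.020897388458252) 64.0
((315.5, 226.5), 19.81171226501465) 960.0
((314.5, 180.0), 6.800835609436035) 116.0
{'x': -0.001, 'y': 0.001, 'z': 0.049, 'rx': -0.001, 'ry': 0.0, 'rz': -0.007} rows 1.0
```

Emit:
send_rows(series=[{"x":-0.001,"y":0,"z":0.025,"rx":0,"ry":0,"rz":-0.007,"hand":0},{"x":-0.001,"y":0,"z":0.04,"rx":0,"ry":0,"rz":-0.007,"hand":0},{"x":-0.001,"y":0,"z":0.049,"rx":0,"ry":0,"rz":-0.007,"hand":0},{"x":-0.001,"y":0,"z":0.049,"rx":0,"ry":0,"rz":-0.007,"hand":0}])

```text
clock: 14.7
tcp_pos: [0.5261, 0.0701, 0.0017]
orientation: [0.0, -0.398, 0.917, -0.0]
ft_force: [0.2, -0.5, 1.1]
finger_gap: 0.0852
finger_force: 0.0
```

Emit:
send_rows(series=[{"x":0,"y":0,"z":0,"rx":0,"ry":0,"rz":0,"hand":255},{"x":0,"y":0,"z":0,"rx":0,"ry":0,"rz":0,"hand":255},{"x":0,"y":0,"z":0,"rx":0,"ry":0,"rz":0,"hand":255},{"x":0,"y":0,"z":0,"rx":0,"ry":0,"rz":0,"hand":255},{"x":0,"y":0,"z":0,"rx":0,"ry":0,"rz":0,"hand":255}], force=60)

```text
clock: 15.2
tcp_pos: [0.5278, 0.0702, 0.0034]
orientation: [0.002, -0.399, 0.917, -0.001]
ft_force: [-1.3, -0.6, 8.3]
finger_gap: 0.043
finger_force: 59.8
```

Run:
```python
from st import *
print(s['finger_gap'],s['finger_force'],s['ft_force'])
A=lambda a:att(a,0)
plan(P,R,[((.52,.07,.08),A(227)),((.46,.02,.16),A(215)),((.46,-.15,.16),A(198)),((.54,-.31,.15),A(181)),((.607,-.362,.12),A(181)),((.607,-.362,.05),A(181))])
```

```text
15.2 [ 0.111   0.5019  1.9486 -0.0011  0.6872 -2.2791] [0.5278 0.0702 0.0034] z [ 0.0039 -0.0003 -1.    ] headx -133.00720116695425
0.04297332137078704 59.82809607870877 [-1.3451 -0.631   8.2701]
{'x': 0.005, 'y': 0.005, 'z': -0.077, 'rx': -0.004, 'ry': 0.003, 'rz': -0.0} rows 1.5
{'x': 0.078, 'y': 0.01, 'z': -0.08, 'rx': 0.0, 'ry': 0.0, 'rz': 0.267} rows 2.2
{'x': 0.097, 'y': -0.139, 'z': 0.0, 'rx': 0.0, 'ry': 0.0, 'rz': 0.377} rows 3.4
{'x': -0.026, 'y': -0.177, 'z': 0.01, 'rx': 0.0, 'ry': 0.0, 'rz': 0.378} rows 3.6
{'x': -0.066, 'y': -0.053, 'z': 0.03, 'rx': 0.0, 'ry': 0.0, 'rz': 0.0} rows 1.8
{'x': -0.0, 'y': -0.0, 'z': 0.07, 'rx': 0.0, 'ry': 0.0, 'rz': 0.0} rows 1.4
```

Emit:
send_rows(series=[{"x":0.001,"y":0.001,"z":-0.015,"rx":0,"ry":0,"rz":0,"hand":255},{"x":0.002,"y":0.002,"z":-0.03,"rx":0,"ry":0,"rz":0,"hand":255},{"x":0.004,"y":0.004,"z":-0.055,"rx":0,"ry":0,"rz":0,"hand":255},{"x":0.005,"y":0.005,"z":-0.077,"rx":0,"ry":0,"rz":0,"hand":255},{"x":0.005,"y":0.005,"z":-0.077,"rx":0,"ry":0,"rz":0,"hand":255}])

```text
clock: 15.7
tcp_pos: [0.5219, 0.0701, 0.0819]
orientation: [0.004, -0.399, 0.917, -0.002]
ft_force: [1.2, -0.9, -2.1]
finger_gap: 0.0426
finger_force: 61.2
```

Run:
```python
from st import *
print(s['finger_gap'],s['finger_force'],s['ft_force'])
c=r.camera('wrist');im=c['color']
cv2.imwrite('pics/w5.png',im)
m=(im.max(2)<115).astype(np.uint8);hh=cv2.findContours(m,cv2.RETR_CCOMP,1)
for q,x in zip(*[hh[0],hh[1][0]]):
    if x[3]>=0 and 25<cv2.contourArea(q)<6000:
        ce,ra=cv2.minEnclosingCircle(q);o,d=ray(c,ce);print(ce,ra,'in tool:',R.inv().apply(plane(c,ce,P[2]+.004)-P))
A=lambda a:att(a,0)
plan(P,R,[((.46,.02,.16),A(215)),((.46,-.15,.16),A(198)),((.54,-.31,.15),A(181)),((.607,-.362,.12),A(181)),((.607,-.362,.04),A(181))])
```

```text
15.7 [ 0.1121  0.3842  1.8895 -0.0009  0.8593 -2.2782] [0.5219 0.0701 0.0819] z [ 0.0086  0.0003 -1.    ] headx -133.00887879087864
0.04261076313443508 61.21773658320308 [ 1.2311 -0.8687 -2.0636]
(51.0, 380.5) 7.43313455581665 in tool: [-0.0853 -0.1647 -0.0025]
(202.8656768798828, 377.33209228515625) 11.72302532196045 in tool: [-0.082  -0.0698 -0.0031]
(215.19483947753906, 360.39984130859375) 16.83560562133789 in tool: [-0.0688 -0.0609 -0.0032]
(338.5, 342.0) 4.609872341156006 in tool: [-0.0546  0.013  -0.0037]
(468.5, 344.0) 9.708344459533691 in tool: [-0.0556  0.089  -0.0042]
(171.34210205078125, 340.7368469238281) 5.431675910949707 in tool: [-0.0544 -0.0852 -0.0032]
(319.0, 309.5) 7.017934322357178 in tool: [-0.0322  0.0015 -0.0038]
(318.40118408203125, 323.3853759765625) 53.72065734863281 in tool: [-0.0416  0.0012 -0.0038]
(381.0, 282.0) 7.211202621459961 in tool: [-0.0143  0.0352 -0.0041]
(256.0, 282.0) 7.211202621459961 in tool: [-0.0146 -0.0329 -0.0037]
(318.5, 253.5) 25.544178009033203 in tool: [ 0.0028  0.0012 -0.004 ]
(318.0, 196.5) 9.12424373626709 in tool: [ 0.0341  0.001  -0.0042]
{'x': 0.078, 'y': 0.011, 'z': -0.079, 'rx': -0.007, 'ry': 0.009, 'rz': 0.266} rows 2.2
{'x': 0.098, 'y': -0.14, 'z': 0.0, 'rx': -0.0, 'ry': -0.001, 'rz': 0.378} rows 3.4
{'x': -0.027, 'y': -0.177, 'z': 0.01, 'rx': 0.0, 'ry': 0.0, 'rz': 0.378} rows 3.6
{'x': -0.066, 'y': -0.053, 'z': 0.03, 'rx': 0.0, 'ry': 0.0, 'rz': -0.0} rows 1.8
{'x': 0.0, 'y': 0.0, 'z': 0.08, 'rx': 0.0, 'ry': 0.0, 'rz': -0.0} rows 1.6
```

View pics/w5.png

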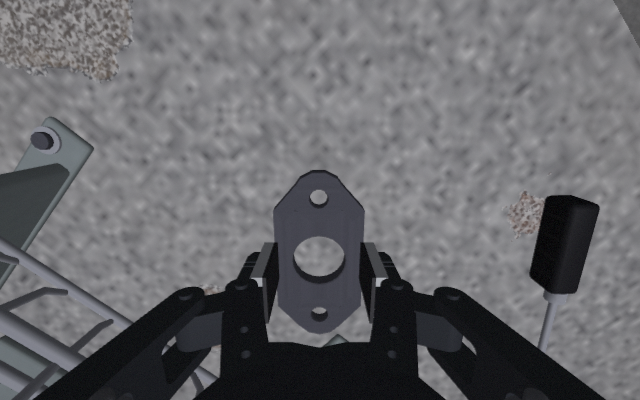

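Emit:
send_rows(series=[{"x":0.078,"y":0.011,"z":-0.079,"rx":-0.007,"ry":0.009,"rz":0.266,"hand":255},{"x":0.078,"y":0.011,"z":-0.079,"rx":-0.007,"ry":0.009,"rz":0.266,"hand":255},{"x":0.078,"y":0.011,"z":-0.079,"rx":-0.007,"ry":0.009,"rz":0.266,"hand":255},{"x":0.078,"y":0.011,"z":-0.079,"rx":-0.007,"ry":0.009,"rz":0.266,"hand":255}])

```text
clock: 16.15
tcp_pos: [0.4582, 0.0199, 0.1582]
orientation: [-0.003, -0.3, 0.954, 0.0]
ft_force: [-0.3, 0.0, -2.4]
finger_gap: 0.0423
finger_force: 61.8
```

Emit:
send_rows(series=[{"x":0.03,"y":-0.043,"z":0,"rx":0,"ry":0,"rz":0.12,"hand":255},{"x":0.055,"y":-0.08,"z":0,"rx":0,"ry":0,"rz":0.22,"hand":255},{"x":0.08,"y":-0.115,"z":0,"rx":0,"ry":0,"rz":0.32,"hand":255},{"x":0.098,"y":-0.14,"z":0,"rx":0,"ry":0,"rz":0.378,"hand":255},{"x":0.098,"y":-0.14,"z":0,"rx":0,"ry":0,"rz":0.378,"hand":255}])

```text
clock: 16.65
tcp_pos: [0.4592, -0.1532, 0.1559]
orientation: [-0.004, -0.155, 0.988, 0.0]
ft_force: [-0.4, 1.3, -2.1]
finger_gap: 0.0426
finger_force: 61.9
```

Emit:
send_rows(series=[{"x":-0.006,"y":-0.04,"z":0.002,"rx":0,"ry":0,"rz":0.09,"hand":255},{"x":-0.013,"y":-0.085,"z":0.005,"rx":0,"ry":0,"rz":0.18,"hand":255},{"x":-0.02,"y":-0.13,"z":0.007,"rx":0,"ry":0,"rz":0.27,"hand":255},{"x":-0.027,"y":-0.177,"z":0.01,"rx":0,"ry":0,"rz":0.378,"hand":255},{"x":-0.027,"y":-0.177,"z":0.01,"rx":0,"ry":0,"rz":0.378,"hand":255}])

```text
clock: 17.15
tcp_pos: [0.542, -0.3142, 0.1442]
orientation: [-0.003, -0.008, 1.0, -0.001]
ft_force: [-0.7, 1.2, -2.3]
finger_gap: 0.0428
finger_force: 62.1
```

Run:
```python
from st import *
print(s['finger_gap'])
A=att(181,0)
plan(P,R,[((.607,-.362,.12),A),((.607,-.362,.04),A)])
```

```text
17.15 [-0.5412  0.4643  1.5645 -0.0057  1.1175 -2.1246] [ 0.542  -0.3142  0.1442] z [-0.0067 -0.0019 -1.    ] headx -179.13388418627673
0.042849151618259
{'x': -0.064, 'y': -0.049, 'z': 0.024, 'rx': -0.002, 'ry': -0.009, 'rz': -0.003} rows 1.7
{'x': -0.0, 'y': 0.0, 'z': 0.08, 'rx': -0.0, 'ry': 0.0, 'rz': 0.0} rows 1.6
```

Emit:
send_rows(series=[{"x":-0.032,"y":-0.025,"z":0.012,"rx":-0.002,"ry":-0.009,"rz":-0.003,"hand":255},{"x":-0.064,"y":-0.049,"z":0.024,"rx":-0.002,"ry":-0.009,"rz":-0.003,"hand":255},{"x":-0.064,"y":-0.049,"z":0.024,"rx":-0.002,"ry":-0.009,"rz":-0.003,"hand":255},{"x":-0.064,"y":-0.049,"z":0.024,"rx":-0.002,"ry":-0.009,"rz":-0.003,"hand":255}])

```text
clock: 17.55
tcp_pos: [0.6037, -0.3565, 0.1199]
orientation: [-0.002, -0.011, 1.0, 0.002]
ft_force: [-0.7, 0.5, -2.2]
finger_gap: 0.043
finger_force: 62.1
```

Emit:
send_rows(series=[{"x":0,"y":0,"z":0.03,"rx":0,"ry":0,"rz":0,"hand":255},{"x":0,"y":0,"z":0.06,"rx":0,"ry":0,"rz":0,"hand":255},{"x":0,"y":0,"z":0.08,"rx":0,"ry":0,"rz":0,"hand":255},{"x":0,"y":0,"z":0.08,"rx":0,"ry":0,"rz":0,"hand":255}])

```text
clock: 17.95
tcp_pos: [0.6011, -0.3553, 0.0398]
orientation: [-0.003, -0.011, 1.0, 0.003]
ft_force: [1.1, 1.1, -1.4]
finger_gap: 0.043
finger_force: 62.1
```

Run:
```python
from st import *
print(s['finger_gap'],s['ft_force'])
plan(P,R,[((.607,-.362,.0105),att(181,0))])
```

```text
17.95 [-0.5508  0.6642  1.4823  0.0013  1.0037 -2.1436] [ 0.6011 -0.3553  0.0398] z [-0.0068  0.0055 -1.    ] headx -178.7812474937693
0.04304484827415115 [ 1.0645  1.0899 -1.4198]
{'x': -0.006, 'y': -0.007, 'z': 0.029, 'rx': 0.007, 'ry': -0.008, 'rz': 0.005} rows 0.6
```

Emit:
send_rows(series=[{"x":0,"y":0,"z":0.01,"rx":0.007,"ry":-0.008,"rz":0.005,"hand":255},{"x":0,"y":0,"z":0.02,"rx":0.007,"ry":-0.008,"rz":0.005,"hand":255},{"x":0,"y":0,"z":0.027,"rx":0.007,"ry":-0.008,"rz":0.005,"hand":255},{"x":0,"y":0,"z":0.029,"rx":0.007,"ry":-0.008,"rz":0.005,"hand":255},{"x":0,"y":0,"z":0.029,"rx":0.007,"ry":-0.008,"rz":0.005,"hand":255}])

```text
clock: 18.45
tcp_pos: [0.6037, -0.3582, 0.0143]
orientation: [0.003, -0.008, 1.0, -0.002]
ft_force: [0.3, 0.2, -0.8]
finger_gap: 0.0428
finger_force: 62.1
```

Emit:
send_rows(series=[{"x":0,"y":0,"z":0.001,"rx":0,"ry":0,"rz":0,"hand":255},{"x":0,"y":0,"z":0.002,"rx":0,"ry":0,"rz":0,"hand":255},{"x":0,"y":0,"z":0.002,"rx":0,"ry":0,"rz":0,"hand":255}])

```text
clock: 18.75
tcp_pos: [0.6038, -0.3583, 0.0124]
orientation: [0.003, -0.008, 1.0, -0.002]
ft_force: [-0.9, 1.2, -2.2]
finger_gap: 0.0423
finger_force: 62.1
```

Run:
```python
from st import *
print(s['finger_gap'],s['ft_force'])
```

```text
18.75 [-0.5518  0.6908  1.509  -0.0006  0.9336 -2.1382] [ 0.6038 -0.3583  0.0124] z [ 0.0068 -0.0047 -1.    ] headx -179.08236744306888
0.04229995048630099 [-0.9331  1.2078 -2.241 ]
```

Emit:
send_rows(series=[{"x":0,"y":0,"z":0.001,"rx":-0.003,"ry":0.005,"rz":0,"hand":255},{"x":0,"y":0,"z":0.002,"rx":-0.003,"ry":0.005,"rz":0,"hand":255},{"x":0,"y":0,"z":0.003,"rx":-0.003,"ry":0.005,"rz":0,"hand":255},{"x":0,"y":0,"z":0.004,"rx":-0.003,"ry":0.005,"rz":0,"hand":255},{"x":0,"y":0,"z":0.004,"rx":-0.003,"ry":0.005,"rz":0,"hand":255}])

```text
clock: 19.25
tcp_pos: [0.6036, -0.3582, 0.008]
orientation: [0.001, -0.008, 1.0, -0.001]
ft_force: [0.1, 0.6, -1.2]
finger_gap: 0.0427
finger_force: 62.1
```

Emit:
send_rows(series=[{"x":0,"y":0,"z":0.001,"rx":0,"ry":0,"rz":0,"hand":255},{"x":0,"y":0,"z":0.001,"rx":0,"ry":0,"rz":0,"hand":255},{"x":0,"y":0,"z":0.001,"rx":0,"ry":0,"rz":0,"hand":255}])

```text
clock: 19.55
tcp_pos: [0.6038, -0.3583, 0.0073]
orientation: [0.001, -0.008, 1.0, -0.001]
ft_force: [-0.9, 0.6, -1.8]
finger_gap: 0.0428
finger_force: 62.1
```

Run:
```python
from st import *
print(s['finger_gap'],s['ft_force'])
```

```text
19.55 [-0.5517  0.6982  1.5087 -0.0007  0.9312 -2.1381] [ 0.6038 -0.3583  0.0073] z [ 0.0026 -0.0023 -1.    ] headx -179.08064244752677
0.042797989173165796 [-0.9287  0.5739 -1.7935]
```

Emit:
send_rows(series=[{"x":0,"y":0,"z":0.001,"rx":0,"ry":0,"rz":0,"hand":255},{"x":0,"y":0,"z":0.001,"rx":0,"ry":0,"rz":0,"hand":255},{"x":0,"y":0,"z":0.001,"rx":0,"ry":0,"rz":0,"hand":255}])

```text
clock: 19.85
tcp_pos: [0.6039, -0.3584, 0.0066]
orientation: [0.002, -0.008, 1.0, -0.001]
ft_force: [-0.1, 0.1, 0.9]
finger_gap: 0.0429
finger_force: 62.5
```

Emit:
send_rows(series=[{"x":0,"y":0,"z":0.001,"rx":0,"ry":0,"rz":0,"hand":255},{"x":0,"y":0,"z":0.001,"rx":0,"ry":0,"rz":0,"hand":255},{"x":0,"y":0,"z":0.001,"rx":0,"ry":0,"rz":0,"hand":255}])

```text
clock: 20.15
tcp_pos: [0.6039, -0.3584, 0.0066]
orientation: [0.002, -0.008, 1.0, -0.001]
ft_force: [-2.4, 1.2, 5.2]
finger_gap: 0.0427
finger_force: 63.4
```

Contact at the expected height. Release slowly and withdraw upward.

Emit:
send_rows(series=[{"x":0,"y":0,"z":0,"rx":0,"ry":0,"rz":0,"hand":110},{"x":0,"y":0,"z":0,"rx":0,"ry":0,"rz":0,"hand":80},{"x":0,"y":0,"z":0,"rx":0,"ry":0,"rz":0,"hand":40},{"x":0,"y":0,"z":0,"rx":0,"ry":0,"rz":0,"hand":20},{"x":0,"y":0,"z":0,"rx":0,"ry":0,"rz":0,"hand":20}], force=20)

```text
clock: 20.65
tcp_pos: [0.6038, -0.3583, 0.0051]
orientation: [0.001, -0.008, 1.0, -0.001]
ft_force: [0.8, 0.6, 0.3]
finger_gap: 0.0787
finger_force: 0.0
```

Emit:
send_rows(series=[{"x":0,"y":0,"z":-0.02,"rx":0,"ry":0,"rz":0,"hand":20},{"x":0,"y":0,"z":-0.05,"rx":0,"ry":0,"rz":0,"hand":20},{"x":0,"y":0,"z":-0.1,"rx":0,"ry":0,"rz":0,"hand":20},{"x":0,"y":0,"z":-0.15,"rx":0,"ry":0,"rz":0,"hand":20},{"x":0,"y":0,"z":-0.15,"rx":0,"ry":0,"rz":0,"hand":20}])

```text
clock: 21.15
tcp_pos: [0.6071, -0.3603, 0.1644]
orientation: [0.008, -0.008, 1.0, -0.006]
ft_force: [0.1, 0.2, 0.5]
finger_gap: 0.0788
finger_force: 0.0
```

Run:
```python
from st import *
import pickle
d0=pickle.load(open('c0.pkl','rb'));c=r.camera('wrist');t=r.camera('top')
im=c['color'];m=(im.max(2)<125).astype(np.uint8);hh=cv2.findContours(m,cv2.RETR_CCOMP,1)
for q,x in zip(hh[0],hh[1][0]):
    if x[3]>=0 and 20<cv2.contourArea(q)<4000:
        ce,ra=cv2.minEnclosingCircle(q);W=plane(c,ce,.011)
        if .40<W[0]<.70 and -.48<W[1]<-.24: print(ce,round(ra,1),W[:2])
df=cv2.absdiff(d0['top']['color'],t['color']).max(2)>45
df=cv2.morphologyEx(df.astype(np.uint8),cv2.MORPH_OPEN,np.ones((2,2)))
n,l,st,ce=cv2.connectedComponentsWithStats(df)
for k in range(1,n):
    if st[k,4]>5: print(st[k],plane(t,ce[k],.01)[:2])
```

```text
21.15 [-0.5516  0.5583  1.3442 -0.0006  1.2192 -2.1382] [ 0.6071 -0.3603  0.1644] z [ 0.0167 -0.011  -0.9998] headx -179.07669823095586
(322.0, 211.5) 4.3 [ 0.6368 -0.3567]
(322.0, 179.5) 14.0 [ 0.6015 -0.3575]
(322.0, 148.5) 5.0 [ 0.5695 -0.3581]
(239.5, 27.590909957885742) 5.6 [ 0.4635 -0.4341]
(314.0, 18.5) 5.6 [ 0.4555 -0.3675]
(277.0, 23.117647171020508) 17.1 [ 0.4595 -0.4004]
[395 158  19   9  96] [ 0.747  -0.4399]
[391 167   4   6  14] [ 0.7143 -0.3935]
[415 167   4   3   9] [ 0.724  -0.4976]
[ 359  174   56   73 2270] [ 0.5321 -0.3714]
[426 176   3   4   8] [ 0.684  -0.5431]
[416 187   7  11  28] [ 0.6179 -0.5059]
[236 227   7   6  29] [0.4338 0.2616]
[392 227   6   6  30] [ 0.4559 -0.4047]
[244 237   3   3   7] [0.3997 0.2328]
[311 236  45  34 250] [ 0.3354 -0.1425]
[248 238   9   8  46] [0.3861 0.2022]
[304 270   5   5  16] [ 0.265  -0.0326]
[296 274  28  25 351] [ 0.2025 -0.0519]
[291 277  16   9  88] [ 0.2293 -0.0028]
[315 279  21  22 340] [ 0.1915 -0.1247]
[411 279  68  35 776] [ 0.1911 -0.6097]
[280 289  18  10 130] [0.1741 0.0365]
[ 268  300   83   76 2081] [ 0.0361 -0.0716]
[320 301  16  11 101] [ 0.1333 -0.135 ]
[265 315   3   4   9] [0.0781 0.128 ]
[382 317  36  20 229] [ 0.0592 -0.4258]
[483 317   3   4   8] [ 0.0997 -0.7759]
[259 322  17  31 311] [-0.0123  0.1238]
[448 322  36  21 348] [ 0.048  -0.6852]
[430 326   9  19  44] [ 0.027  -0.5726]
[355 333  28  24 297] [-0.0168 -0.2981]
[349 334   8   8  39] [ 0.0054 -0.2342]
[307 337  15  14  68] [-0.0216 -0.0775]
[ 344  339   55   51 1434] [-0.106  -0.3269]
[437 346   6   4  15] [-0.022  -0.5907]
[312 364   5   5  16] [-0.1113 -0.0779]
[286 370  17   6  54] [-0.1396  0.0036]
[342 373   5  11  32] [-0.1535 -0.2019]
[355 384   8   5  22] [-0.1824 -0.2622]
[346 386   8   8  42] [-0.1976 -0.2258]
[351 398   4   2   7] [-0.2327 -0.2379]
```

```bash
python3 -c "
from rig import r
print(r.hand_in())"
```

```text
the job is handed in; nothing more can be done
None
```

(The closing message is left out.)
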